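# Nest the clean sample cups and dock them behind the sprung gates

### The job

Put away the clean tapered sample cups that stand mouth down on the bench, large ones in the large dock and small ones in the small dock: in each dock one cup stands mouth down under the rails, slid in past the sprung gate to the back so that the gate snaps shut behind it, and all the other cups of that size are nested over it, straight and fully home. Press each cup home with a light push only, so that they do not jam, and leave the jars, tumbler, funnel, mortar, loaf and brush where they are.

Things in the scene. Friction and masses are not known exactly. Their poses are not given: they have to be found in the camera images.
- dock_large: Fixed steel dock for large cups: 4 mm floor plate, channel 84 mm wide, rails with inward lips (14 to 18 mm above the bench, 64 mm apart, from x = -62 mm to the back stop) that cover the bottom cup's flange: it must slide in, not drop in. Origin: on the bench under the axis of a cup slid fully in (within 5 mm). x: slide-in direction, mouth to back stop; z up.
- dock_large_apron (a point): Point on the top face of the large dock's floor plate, out in front of rails and gate: a large cup set down with its axis here is clear of the lips and, slid straight along the dock's x (105 mm), goes in under them past the gate. Flared guides 14 mm high begin beside it.
- gate_large (a joint): Sprung gate arm across the large dock's mouth, 39 mm long, 21 to 41 mm above the bench, pivot at dock x = -50, y = 52 mm, arm towards -y. 0 rad = shut, at its stop; grows to 1.35 as it is pushed inward (0.5 to 1.5 N at its tip, the sliding cup does it). Springs shut by itself behind a cup that is within about 5 mm of the back stop.
- dock_small: Fixed steel dock for small cups: 4 mm floor plate, channel 70 mm wide, rails with inward lips (14 to 18 mm above the bench, 51 mm apart, from x = -57 mm to the back stop) that cover the bottom cup's flange: it must slide in, not drop in. Origin: on the bench under the axis of a cup slid fully in (within 5 mm). x: slide-in direction, mouth to back stop; z up.
- dock_small_apron (a point): Point on the top face of the small dock's floor plate, out in front of rails and gate: a small cup set down with its axis here is clear of the lips and, slid straight along the dock's x (93 mm), goes in under them past the gate. Flared guides 14 mm high begin beside it.
- gate_small (a joint): Sprung gate arm across the small dock's mouth, 36 mm long, 20 to 34 mm above the bench, pivot at dock x = -45, y = 45 mm, arm towards -y. 0 rad = shut, at its stop; grows to 1.35 as it is pushed inward (0.5 to 1.5 N at its tip, the sliding cup does it). Springs shut by itself behind a cup that is within about 5 mm of the back stop.
- large1_mid (a point): Large tapered white cup, mouth down, hollow, may be absent. 82 mm tall; rim flange at the bottom 74 mm across, 4 mm thick; outside tapers from 55 mm across above the flange to 33 mm at the closed top; wall 3 mm. Point: its centre, half-way up; z up along its axis. Home over another it sits about 27 mm higher, held by the walls; nothing bottoms out, so a hard push only wedges it.
- large2_mid (a point): Another large cup, just like large1 (may be absent): its centre, half-way up.
- large3_mid (a point): Another large cup, just like large1 (may be absent): its centre, half-way up.
- large4_mid (a point): Another large cup, just like large1 (may be absent): its centre, half-way up.
- small1_mid (a point): Small tapered white cup, mouth down, hollow, may be absent. 60 mm tall; rim flange at the bottom 60 mm across, 4 mm thick; outside tapers from 43 mm across above the flange to 28 mm at the closed top; wall 3 mm. Point: its centre, half-way up; z up along its axis. Home over another it sits about 26 mm higher, held by the walls; nothing bottoms out, so a hard push only wedges it.
- small2_mid (a point): Another small cup, just like small1 (may be absent): its centre, half-way up.
- small3_mid (a point): Another small cup, just like small1 (may be absent): its centre, half-way up.
- grain_jar: Closed jar of brown grain with white cap, 58 mm across, 85 mm tall. Bystander: leave. Origin under its centre, on the bench.
- flour_jar: Closed jar of pale flour with white cap, 62 mm across, 95 mm tall. Bystander: leave. Origin under its centre, on the bench.
- tumbler: Straight-sided white tumbler standing mouth down, 54 mm across, 68 mm tall, no rim flange. Bystander: leave. Origin under its centre, on the bench.
- funnel: White funnel standing mouth down, 72 mm across, stem up (14 mm thick), 92 mm tall. Bystander: leave. Origin under its centre, on the bench.
- mortar: White porcelain mortar, 76 mm across, 52 mm tall. Bystander: leave. Origin under its centre, on the bench.
- loaf: Small brown test loaf, 100 x 62 x 70 mm. Bystander: leave. Origin under its centre, on the bench.
- brush: Bench brush lying on its side. Bystander: leave.
Things that resemble listed ones, but are neither listed nor needed, are in the scene too. Leave any yellow look-alike of the part that bears large4_mid alone.

How it is judged:
By the outcome, as a careful person would: the job done as asked, in the order asked, and still so for the second after the job is handed in, with the robot touching nothing.
Of large1, large2, large3, large4 only 3 to 4 are there at a start; the rules pass over those that are not, and their reading is None.
Of small1, small2, small3 only 2 to 3 are there at a start; the rules pass over those that are not, and their reading is None.
At some moment in a run one of large1, large2, large3, large4, small1, small2, small3 may be knocked a few centimetres aside while the robot is not near it.
It also fails if it takes over 210 s, if anything falls off the work surface, if the arm or the gripper's body presses on something with over 40 N, if the wrist force passes 120 N, or if a joint passes its speed limit or range.

### The arm

A 6-joint arm with a two-finger parallel gripper is mounted at the origin on the work surface. World frame = base frame: x ahead of the robot, y to its left, z up, the work surface at z = 0. Lengths are in m, angles in degrees, forces in N, time in s.
With the tool pointing down it reaches from about 0.375 to 0.9 m from the base axis. Payload 3.1 kg.
Tool frame: the origin (TCP) lies where the fingers leave the gripper's body, on its centre line; the fingertips stand 70 mm ahead of it and the grasp point (between the pads) lies 51 mm ahead of it; y points along the fingers, z is the direction in which the jaws open and shut, and the axes are right-handed (so a half turn about y gives the same grasp; the last joint's range is limited). The gripper opens to 87 mm and grips with 3 to 60 N. Pads are 19 mm wide; open, the fingers measure 117 mm over their backs; the gripper's body (75 mm by 190 mm) begins 51 mm behind the grasp point.
Start: joints at [-87.29, 30.224, 82.088, -0, 67.689, -10.227], TCP at [0.14, -0.609, 0.292] pointing down, gripper open.
Joint ranges: [-176.69, 176.69], [-43.24, 126.21], [12.49, 139.97], [-82, 262], [0, 151.66], [-163.58, 163.58]. Speed limits (degrees/s): [159.86, 159.86, 180, 180, 180, 180].

### API

Orientations are given as a 3x3 rotation matrix whose columns are the frame's x, y, z axes.
In Python, from rig import bot gives the robot as it stands.
- The arm moves only by the shell command python3 -m pendant 'ROWS'. ROWS is JSON, a list of rows, each a list of 3 entries, a list of its own where there are three numbers: the shift along the tool's x, y, z in cm, then the turn, a rotation vector about the tool's x, y, z in rad, then the closure, from 0 (fully open) to 1 (shut). In form: [[[dx, dy, dz], [ax, ay, az], jaw], ...]. A call has 1 to 20 rows; each row shifts and turns the commanded pose from where the row before left it, along the tool's axes as they then stand; what a row does not reach is not made up. A row lasts 1/12 s, in which the tool goes at most 41.7 mm and 7.16 degrees, less where a joint would pass 70% of its speed; a pose out of reach is approached as far as the arm can. A call with a gripper value outside its range is refused whole. The fingers move at their own pace and stop on an object; the grip force is fixed at half the most. Time passes only in rows, so rows that do not move let the fingers close. It gives the time, the measured TCP pose, the force and the opening at its end, in the units of the state.
- bot.read_state(): the state, without advancing time (a new reading comes with each control period).
- bot.capture(name): name is "scene" or "top" or "wrist"; returns a dict with "img" (400x640x3 uint8, red, green, blue), "fx", "fy", "cx", "cy" (pixels), "R" (3x3) and "t" (3): a world point X has camera coordinates R X + t. Camera axes: x right, y down, z forward; pixel columns grow to the right and rows downward; lengths in m; the calibration is good to about 2 mm. The wrist camera is an equidistant fisheye: a pixel r from the principal point sees the ray r / f radians off the axis. A picture is of the moment at which its call begins. There is no depth.
- bot.hand_in(): hands the job in, once; it reports no verdict.
The state is a dict: "time_s": time; "joint_positions": joint angles; "qvel": joint speeds; "tau": joint torques, N m; "position": TCP position; "tcp_rot": TCP orientation; "force": force on the tool from outside, world axes, zero at the start; "moment": the same for the moment, N m; "opening": opening from 0.0 (shut) to 1.0 (fully open).
Only numpy, scipy, OpenCV 4.12 (cv2) and the standard library are available. Lean on these libraries where they do the work, as an engineer would, in place of code of your own. Each camera call takes 0.05 s, during which the arm holds its last target.

## Working session

There is one attempt and no reset: what is moved stays moved. The work goes in short steps, Python scripts to look and compute and a shell command to move; the robot and the scene stay as the last step left them, time stands still between calls to the robot, and variables do not carry over. Pictures are saved under pics/ and viewed, and the job is handed in when it is done.

```bash
ls; mkdir -p pics; python3 - <<'E'
from rig import bot
import cv2
s=bot.read_state()
for k,v in s.items(): print(k,v)
for n in ["scene","top","wrist"]:
    c=bot.capture(n); cv2.imwrite(f"pics/{n}0.png",c["img"][:,:,::-1]); print(n,{k:(v.tolist() if hasattr(v,'tolist') else v) for k,v in c.items() if k!="img"})
E
```

```text
pics
time_s 0.0
joint_positions [-8.72912417e+01  3.02769562e+01  8.21559525e+01 -1.78199248e-04
  6.76880421e+01 -1.02298805e+01]
qvel [-0.05887108 -0.10653539 -0.01705664  0.05723724  0.01501437 -0.05964914]
tau [-2.58805580e-03 -4.40050149e+01 -1.76591420e+01  6.29627192e-02
  5.82525751e-02 -1.73199574e-04]
position [ 0.13991503 -0.60854621  0.29129543]
tcp_rot [[-9.74610173e-01 -1.02637569e-04  2.23908465e-01]
 [-2.23908180e-01  2.10849326e-03 -9.74607963e-01]
 [-3.72078098e-04 -9.99997772e-01 -2.07794037e-03]]
force [-0.6009645   0.03562622 -1.16392615]
moment [-0.0214305   0.03615921  0.03537803]
opening 1.001200303947748
scene {'fx': 442.71874739557654, 'fy': 442.71874739557654, 'cx': 324.9671573107302, 'cy': 202.27033109451148, 'R': [[-0.6421638970064144, 0.7664173589429782, 0.015164474682802041], [0.6504467050397659, 0.5552495283523029, -0.5182827849422139], [-0.4056409906363595, -0.322958810338742, -0.8550748467474283]], 't': [0.33336165471816415, -0.30887928253886393, 1.5618447517874392]}
top {'fx': 394.5095052726198, 'fy': 394.5095052726198, 'cx': 321.8413436138224, 'cy': 203.54509707790044, 'R': [[-0.017252541303097894, -0.9994140293846067, -0.029562606241824593], [-0.9947931027732492, 0.020128034988213906, -0.09990768179817223], [0.10044417600516468, 0.027685015382648778, -0.9945574430016126]], 't': [0.009055928152580236, 0.5394331512423024, 1.154379727908947]}
wrist {'fx': 309.70691628693146, 'fy': 309.70691628693146, 'cx': 319.9575198400106, 'cy': 197.03939048986717, 'R': [[0.22368348313512573, -0.9746613641155434, -0.00096159917158351], [-0.9422330242809301, -0.21649338952769004, 0.2555925277570239], [-0.24932434162542386, -0.05626577637641525, -0.966784120205648]], 't': [-0.6241652997918405, -0.031228011709044424, 0.39001688166680637]}
```

View pics/scene0.png

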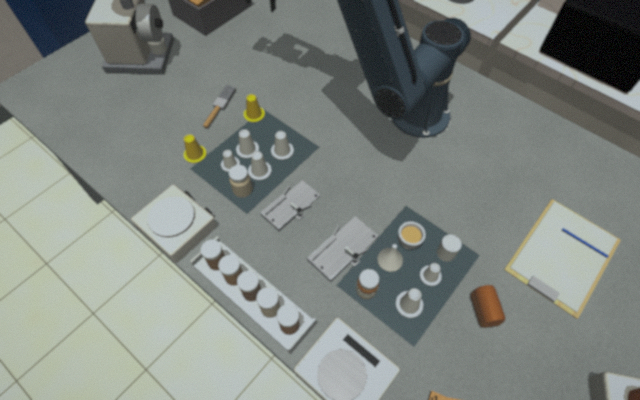

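View pics/top0.png

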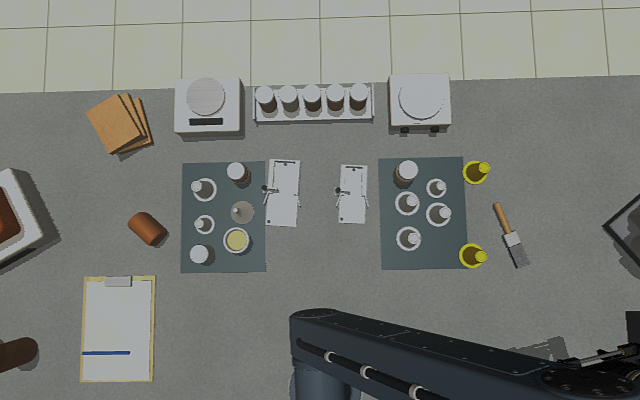

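View pics/wrist0.png

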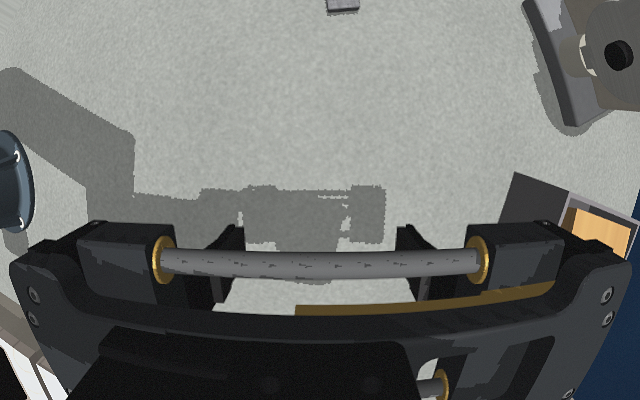

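```bash
python3 - <<'E'
import cv2
im=cv2.imread("pics/top0.png")
cv2.imwrite("pics/z1.png",cv2.resize(im[145:285,170:310],(784,600) if 0 else (600,600),interpolation=cv2.INTER_CUBIC))
cv2.imwrite("pics/z2.png",cv2.resize(im[145:285,325:500],(750,600),interpolation=cv2.INTER_CUBIC))
im=cv2.imread("pics/scene0.png")
cv2.imwrite("pics/z3.png",cv2.resize(im[85:325,170:490],(800,600),interpolation=cv2.INTER_CUBIC))
E
```

```text
(no output)
```

View pics/z1.png

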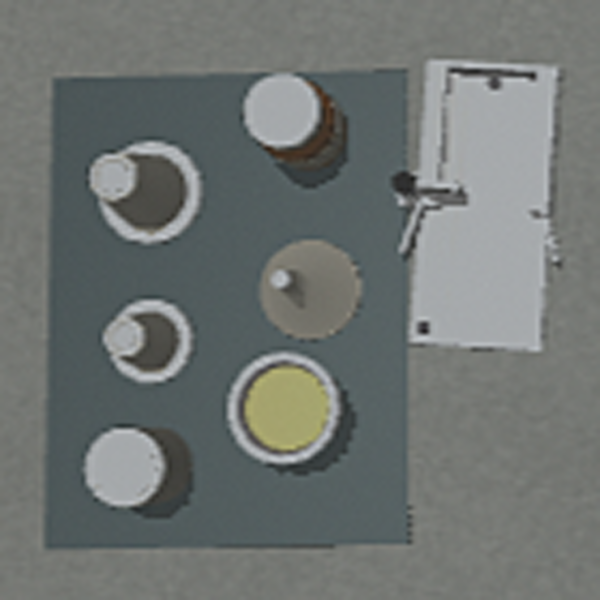

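View pics/z2.png

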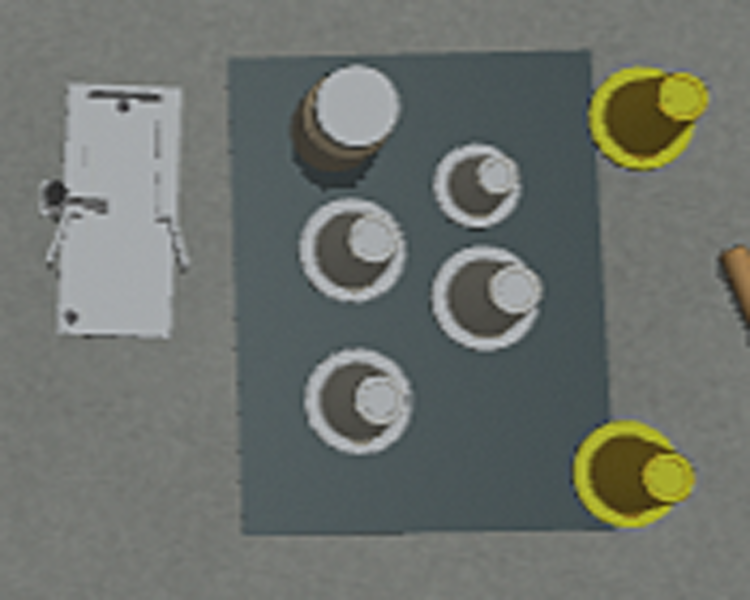

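View pics/z3.png

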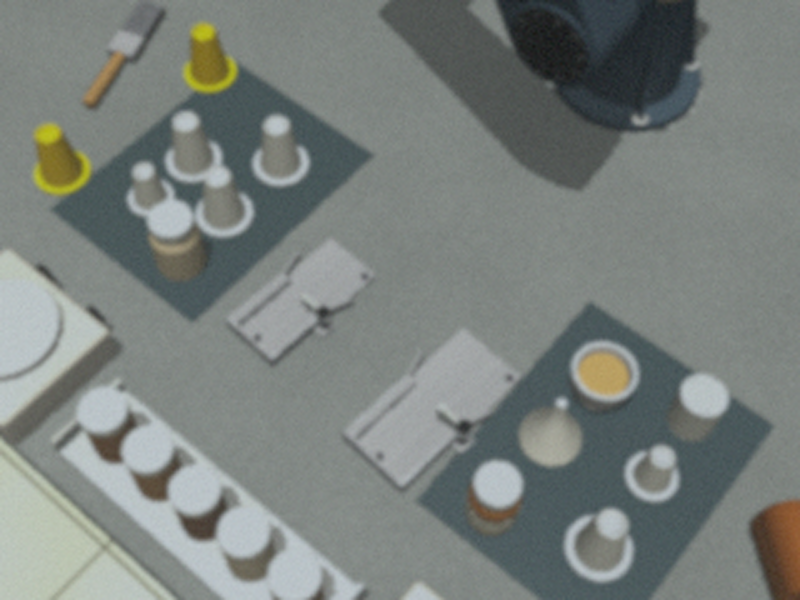

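```bash
cat > h.py <<'E'
import numpy as np, cv2
from scipy.optimize import least_squares
from rig import bot
def cast(c,uv,z,fish=False):
    uv=np.atleast_2d(np.asarray(uv,float)); R=np.array(c["R"]);t=np.array(c["t"])
    a=np.c_[(uv[:,0]-c["cx"])/c["fx"],(uv[:,1]-c["cy"])/c["fy"]]
    if fish:
        r=np.linalg.norm(a,axis=1)[:,None]; d=np.c_[a/np.maximum(r,1e-9)*np.sin(r),np.cos(r)]
    else: d=np.c_[a,np.ones(len(a))]
    o=-R.T@t; d=d@R
    return o+d*((z-o[2])/d[:,2])[:,None]
def proj(c,X,fish=False):
    p=np.atleast_2d(X)@np.array(c["R"]).T+np.array(c["t"])
    if fish:
        rr=np.hypot(p[:,0],p[:,1]);th=np.arctan2(rr,p[:,2]); a=p[:,:2]/rr[:,None]*th[:,None]
    else: a=p[:,:2]/p[:,2:]
    return a*[c["fx"],c["fy"]]+[c["cx"],c["cy"]]
def fitcirc(P,R,x0):
    f=lambda q: np.hypot(P[:,0]-q[0],P[:,1]-q[1])-R
    s=least_squares(f,x0,loss='cauchy',f_scale=0.0015)
    return s.x,np.median(np.abs(f(s.x)))
def cups(cam="top",c=None,thr=None,verbose=True):
    """white flange rings: contour cast to z=4mm, known-radius fits"""
    c=c or bot.capture(cam); im=c["img"]; hsv=cv2.cvtColor(im,cv2.COLOR_RGB2HSV)
    m=((hsv[...,1]<45)&(hsv[...,2]>(thr or 140))).astype(np.uint8)
    n,lab,st,_=cv2.connectedComponentsWithStats(m,connectivity=8)
    out=[]
    for i in range(1,n):
        x,y,w,h,a=st[i]
        if a<40 or w>45 or h>45 or w<12: continue
        cn=max(cv2.findContours((lab==i).astype(np.uint8),cv2.RETR_EXTERNAL,cv2.CHAIN_APPROX_NONE)[0],key=len)[:,0]
        P=cast(c,cn,0.004)
        if not(0.2<P[:,0].mean()<1 and abs(P[:,1].mean())<.6): continue
        best=min(((*fitcirc(P,R,P[:,:2].mean(0)),R) for R in(.037,.030)),key=lambda b:b[1])
        out.append((best,(x,y,w,h,a)))
        if verbose: print("px",(x,y,w,h,a),"R",best[2],"xy",best[0].round(4),"res",round(best[1]*1e3,2))
    return c,out
E
python3 - <<'E'
from h import *
cups("top"); print(); cups("scene")
c=bot.capture("top"); im=c["img"]; print(im[188,190:216].mean(1).astype(int), im[200,270:300].mean(1).astype(int))
E
```

```text
px (np.int32(399), np.int32(160), np.int32(19), np.int32(19), np.int32(278)) R 0.03 xy [ 0.6442 -0.266 ] res 2.32
px (np.int32(227), np.int32(162), np.int32(17), np.int32(17), np.int32(232)) R 0.03 xy [0.6474 0.2632] res 3.46
px (np.int32(191), np.int32(178), np.int32(25), np.int32(24), np.int32(219)) R 0.037 xy [0.5935 0.3652] res 4.15
px (np.int32(426), np.int32(179), np.int32(20), np.int32(19), np.int32(163)) R 0.03 xy [ 0.5838 -0.3482] res 2.15
px (np.int32(395), np.int32(191), np.int32(24), np.int32(24), np.int32(261)) R 0.037 xy [ 0.538  -0.2582] res 2.27
px (np.int32(426), np.int32(203), np.int32(25), np.int32(24), np.int32(253)) R 0.037 xy [ 0.5031 -0.3507] res 1.39
px (np.int32(194), np.int32(215), np.int32(20), np.int32(19), np.int32(162)) R 0.03 xy [0.4849 0.3627] res 1.41
px (np.int32(223), np.int32(227), np.int32(26), np.int32(26), np.int32(147)) R 0.037 xy [0.4362 0.2645] res 1.07
px (np.int32(396), np.int32(227), np.int32(25), np.int32(24), np.int32(270)) R 0.037 xy [ 0.4309 -0.2582] res 2.21
px (np.int32(505), np.int32(231), np.int32(15), np.int32(16), np.int32(153)) 
[... 694 characters left out ...]
.3587 0.3505] res 1.6
px (np.int32(379), np.int32(252), np.int32(22), np.int32(19), np.int32(298)) R 0.03 xy [0.5254 0.2458] res 1.46
px (np.int32(420), np.int32(263), np.int32(22), np.int32(23), np.int32(236)) R 0.03 xy [0.4852 0.3586] res 3.66
px (np.int32(359), np.int32(269), np.int32(20), np.int32(19), np.int32(296)) R 0.03 xy [0.6027 0.2342] res 2.85
px (np.int32(396), np.int32(288), np.int32(27), np.int32(30), np.int32(365)) R 0.037 xy [0.5932 0.3597] res 4.88
[ 75 150 158 165 171 169 169 171 171 174 176 113  67  73  75  75  75  75
  77  77  77  76  68 105 162 179] [169 167 170 169 168 166 168 169 169 168 169 168 169 169 170 169 169 169
 169 169 169 170 169 168 169 169 172 147 166 140]
```

```bash
sed -i 's/(thr or 140)/(thr or 118)/; s/q\[1\])-R$/q[1])-(R-.0012)/' h.py; python3 - <<'E'
from h import *
c,_=cups("top"); 
im=c["img"]; hsv=cv2.cvtColor(im,cv2.COLOR_RGB2HSV)
cv2.imwrite("pics/d1.png",cv2.resize(im[150:235,255:310][:,:,::-1],None,fx=7,fy=7,interpolation=cv2.INTER_CUBIC))
cv2.imwrite("pics/d2.png",cv2.resize(im[155:230,325:375][:,:,::-1],None,fx=7.9,fy=7.9,interpolation=cv2.INTER_CUBIC))
m=((hsv[...,1]<45)&(hsv[...,2]>145)).astype(np.uint8)
m[:150]=0;m[235:]=0;m[:,:255]=0;m[:,375:]=0
for cn in cv2.findContours(m,cv2.RETR_EXTERNAL,cv2.CHAIN_APPROX_NONE)[0]:
    if len(cn)>60:
        r=cv2.minAreaRect(cn); b=cv2.boxPoints(r); print(b.round(1).tolist()); print(cast(c,b,0.004).round(4).tolist())
        q=cv2.approxPolyDP(cn,3,True)[:,0]; print(np.c_[q,cast(c,q,.004)[:,:2].round(4)].tolist())
E
```

```text
px (np.int32(307), np.int32(109), np.int32(14), np.int32(7), np.int32(43)) R 0.03 xy [0.8024 0.0226] res 4.5
px (np.int32(399), np.int32(160), np.int32(19), np.int32(19), np.int32(288)) R 0.03 xy [ 0.6425 -0.2659] res 0.79
px (np.int32(191), np.int32(178), np.int32(26), np.int32(24), np.int32(263)) R 0.037 xy [0.5934 0.362 ] res 0.77
px (np.int32(426), np.int32(178), np.int32(21), np.int32(20), np.int32(197)) R 0.03 xy [ 0.583  -0.3478] res 0.71
px (np.int32(395), np.int32(191), np.int32(25), np.int32(25), np.int32(301)) R 0.037 xy [ 0.539  -0.2586] res 0.88
px (np.int32(231), np.int32(201), np.int32(23), np.int32(23), np.int32(220)) R 0.037 xy [0.5214 0.2443] res 2.08
px (np.int32(426), np.int32(202), np.int32(26), np.int32(25), np.int32(288)) R 0.037 xy [ 0.5028 -0.3502] res 0.62
px (np.int32(194), np.int32(215), np.int32(21), np.int32(19), np.int32(188)) R 0.03 xy [0.4857 0.3602] res 0.76
px (np.int32(223), np.int32(227), np.int32(26), np.int32(26), np.int32(184)) R 0.037 xy [0.4353 0.2669] res 2.7
px (np.int32(396), np.int32(226), np.int32(25), np.int32(25), np.int32(324)) R 0.03
[... 687 characters left out ...]
5, -0.0529], [339.0, 222.0, 0.4845, -0.0515], [364.0, 223.0, 0.48, -0.1271], [366.0, 165.0, 0.6582, -0.1382]]
[[264.8999938964844, 224.6999969482422], [268.3999938964844, 158.3000030517578], [301.29998779296875, 160.0], [297.70001220703125, 226.5]]
[[0.4805, 0.1746, 0.004], [0.6863, 0.1628, 0.004], [0.6783, 0.0609, 0.004], [0.4733, 0.0743, 0.004]]
[[270.0, 159.0, 0.6839, 0.158], [267.0, 187.0, 0.5965, 0.1676], [277.0, 187.0, 0.5958, 0.1367], [279.0, 192.0, 0.5802, 0.1307], [268.0, 196.0, 0.5685, 0.1646], [265.0, 222.0, 0.4887, 0.1741], [295.0, 226.0, 0.4748, 0.0825], [299.0, 202.0, 0.548, 0.0694], [293.0, 194.0, 0.5731, 0.0876], [297.0, 194.0, 0.5728, 0.0753], [299.0, 160.0, 0.6786, 0.0679]]
```

View pics/d1.png

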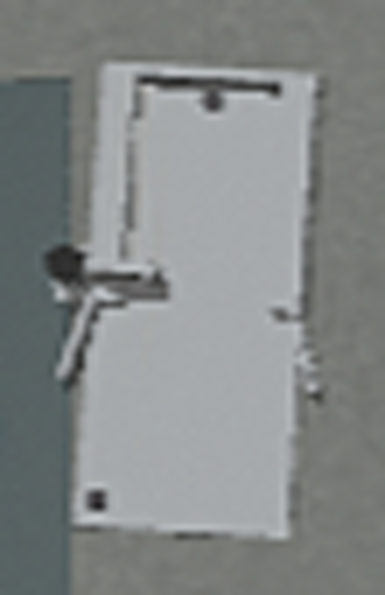

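View pics/d2.png

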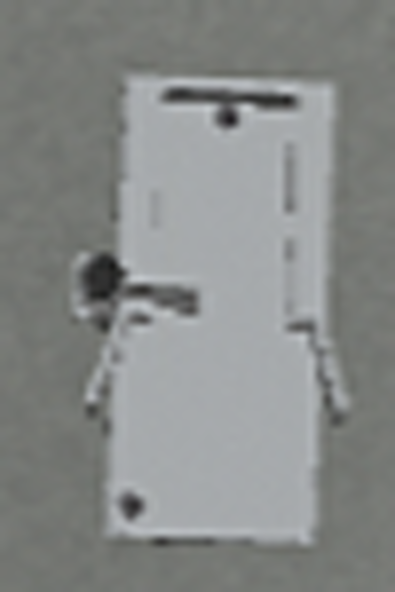

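```bash
cat >> h.py <<'E'
def rel(target,extra=None):
    "tool-frame shift cm from the measured pose to a TCP target"
    s=bot.read_state(); R=np.array(s["tcp_rot"]); return (R.T@(np.array(target)-s["position"])*100).round(2)
E
python3 - <<'E'
from h import *
c=bot.capture("wrist"); R=np.array(c["R"]);C=-R.T@c["t"];s=bot.read_state();T=np.array(s["tcp_rot"])
print("cam in tool",T.T@(C-s["position"])," fwd in tool",T.T@R[2]," down",T.T@R[1])
E
python3 -m pendant '[[[0,0,0],[0,0.096,0],0],[[0,0,0],[0,0.096,0],0],[[0,0,0],[0,0.096,0],0]]'
```

```text
cam in tool [-0.0692762  -0.09297807 -0.00012792]  fwd in tool [2.55924962e-01 9.66696382e-01 7.20184503e-04]  down [ 9.66696632e-01 -2.55924740e-01 -3.87541196e-04]
time_s: 0.65
position: [0.14, -0.6091, 0.2923]
tcp_rot: [[-0.998, -0.0, -0.067], [0.067, -0.0, -0.998], [0.0, -1.0, 0.0]]
force: [-0.3, 0.4, 0.8]
opening: 0.998
```

```bash
python3 -m pendant '[[[-1.33,0,-3.24],[0,0,0],0],[[-1.33,0,-3.24],[0,0,0],0],[[-1.33,0,-3.24],[0,0,0],0],[[-1.33,0,-3.24],[0,0,0],0],[[-1.33,0,-3.24],[0,0,0],0],[[-1.33,0,-3.24],[0,0,0],0],[[-1.33,0,-3.24],[0,0,0],0],[[-1.33,0,-3.24],[0,0,0],0],[[-1.33,0,-3.24],[0,0,0],0],[[-1.33,0,-3.24],[0,0,0],0],[[-1.33,0,-3.24],[0,0,0],0],[[-1.33,0,-3.24],[0,0,0],0],[[-1.33,0,-3.24],[0,0,0],0],[[-1.33,0,-3.24],[0,0,0],0],[[-1.33,0,-3.24],[0,0,0],0],[[-1.33,0,-3.24],[0,0,0],0],[[-1.33,0,-3.24],[0,0,0],0],[[-1.33,0,-3.24],[0,0,0],0],[[-1.33,0,-3.24],[0,0,0],0],[[-1.33,0,-3.24],[0,0,0],0]]'
python3 - <<'E'
from h import *
c=bot.capture("wrist"); cv2.imwrite("pics/w1.png",c["img"][:,:,::-1])
E
```

```text
time_s: 2.32
position: [0.4463, 0.0229, 0.2926]
tcp_rot: [[-0.998, 0.001, -0.062], [0.062, -0.0, -0.998], [-0.001, -1.0, 0.0]]
force: [0.2, -0.7, -0.6]
opening: 1.002
```

View pics/w1.png

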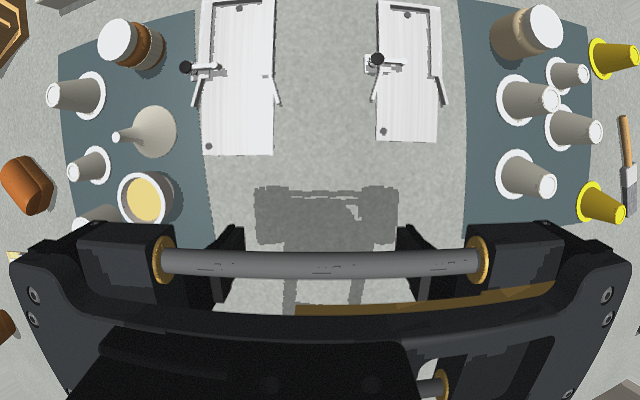

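```bash
python3 - <<'E'
from h import *
im=cv2.imread("pics/w1.png")
cv2.imwrite("pics/w1a.png",cv2.resize(im[0:165,175:295],None,fx=3.6,fy=3.6,interpolation=cv2.INTER_CUBIC))
cv2.imwrite("pics/w1b.png",cv2.resize(im[0:150,355:450],None,fx=4,fy=4,interpolation=cv2.INTER_CUBIC))
E
```

```text
(no output)
```

View pics/w1a.png

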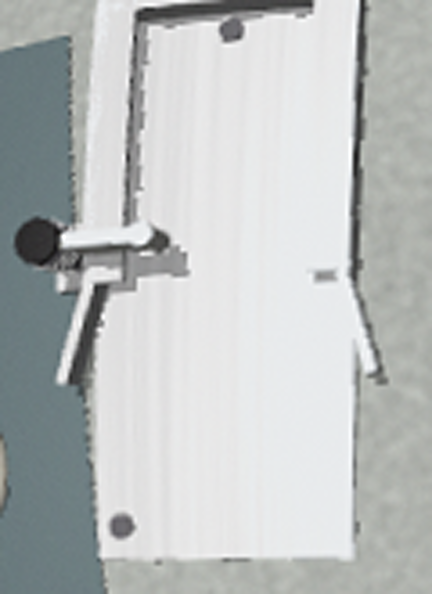

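View pics/w1b.png

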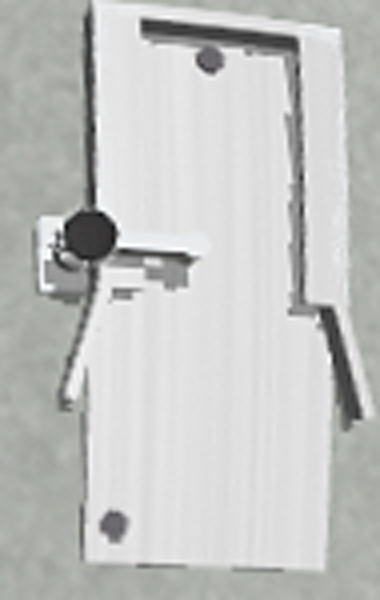

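```bash
python3 - <<'E'
from h import *
c=bot.capture("wrist")
def sh(n,uv,z): p=cast(c,uv,z,True)[0]; print(n,p.round(4))
sh("L fl",(202.8,155),.004);sh("L fr",(273.1,155),.004);sh("L bdot",(239.2,8.1),.004);sh("L cdot",(208.6,145.8),.004);sh("L piv",(185.6,66.9),.045);sh("L tip",(219.4,66.7),.041)
sh("S fl",(376,140.5),.004);sh("S fr",(436.5,142.5),.004);sh("S bdot",(407.3,14.8),.004);sh("S cdot",(383.5,131),.004);sh("S piv",(377.5,58.8),.038);sh("S tip",(405.5,61.5),.034)
# lip front edges
sh("L lipR front",(175+325/3.6,275/3.6),.018);sh("L lipL inner",(175+128/3.6,215/3.6),.018);sh("L lipL inner2",(175+137/3.6,15/3.6),.018)
sh("S lipR inner",(355+300/4,300/4),.018);sh("S lipR inner2",(355+296/4,45/4),.018)
sh("S flareR end",(355+372/4,412/4),.014);sh("S flareL end",(355+65/4,402/4),.014)
sh("L flareR end",(175+380/3.6,375/3.6),.014);sh("L flareL end",(175+63/3.6,380/3.6),.014)
print(cast(c,[(285,164),(354,170)],.004,False) if 0 else '')
E
```

```text
L fl [0.4839 0.1788 0.004 ]
L fr [0.4761 0.0851 0.004 ]
L bdot [0.6715 0.1174 0.004 ]
L cdot [0.495  0.1692 0.004 ]
L piv [0.5937 0.1752 0.045 ]
L tip [0.5877 0.1343 0.041 ]
S fl [ 0.487 -0.044  0.004]
S fr [ 0.4823 -0.1245  0.004 ]
S bdot [ 0.65   -0.0946  0.004 ]
S cdot [ 0.4985 -0.054   0.004 ]
S piv [ 0.5833 -0.0446  0.038 ]
S tip [ 0.5811 -0.0783  0.034 ]
L lipR front [0.5731 0.0854 0.018 ]
L lipL inner [0.6032 0.1529 0.018 ]
L lipL inner2 [0.6779 0.1479 0.018 ]
S lipR inner [ 0.5678 -0.1134  0.018 ]
S lipR inner2 [ 0.652  -0.1196  0.018 ]
S flareR end [ 0.5333 -0.1378  0.014 ]
S flareL end [ 0.5365 -0.0386  0.014 ]
L flareR end [0.538  0.0698 0.014 ]
L flareL end [0.549  0.1825 0.014 ]
```

```bash
cat >> h.py <<'E'
def wfit(c,xy,R,z=.004,thr=165):
    "refit a cup in the wrist picture near a predicted place: bright ring pixels' outer contour"
    im=c["img"]; hsv=cv2.cvtColor(im,cv2.COLOR_RGB2HSV)
    m=((hsv[...,1]<40)&(hsv[...,2]>thr)).astype(np.uint8)
    ring=np.array([[xy[0]+r*np.cos(a),xy[1]+r*np.sin(a),z] for a in np.linspace(0,6.28,60) for r in(R-.003,)])
    pr=proj(c,ring,True); lo=pr.min(0)-8;hi=pr.max(0)+8
    w=np.zeros_like(m); w[max(0,int(lo[1])):int(hi[1]),max(0,int(lo[0])):int(hi[0])]=1
    P=np.vstack([q[:,0] for q in cv2.findContours(m*w,cv2.RETR_EXTERNAL,cv2.CHAIN_APPROX_NONE)[0]])
    X=cast(c,P,z,True); d=np.hypot(X[:,0]-xy[0],X[:,1]-xy[1]); X=X[abs(d-R)<.010]
    f=lambda q: np.hypot(X[:,0]-q[0],X[:,1]-q[1])-(R-.0005)
    s=least_squares(f,xy,loss='cauchy',f_scale=.001); return s.x.round(4),len(X),np.median(abs(f(s.x))).round(4)
E
python3 - <<'E'
from h import *
c=bot.capture("wrist")
for n,xy,R in [("A",(.5934,.362),.037),("B",(.539,-.2586),.037),("C",(.5028,-.3502),.037),("D",(.4321,-.2582),.037),("s1",(.583,-.3478),.03),("s2",(.4857,.3602),.03)]: print(n,xy,*wfit(c,xy,R))
E
```

```text
A (0.5934, 0.362) [0.5936 0.3616] 150 0.001
B (0.539, -0.2586) [ 0.5386 -0.2598] 141 0.0005
C (0.5028, -0.3502) [ 0.5028 -0.3518] 118 0.001
D (0.4321, -0.2582) [ 0.4317 -0.2598] 124 0.0006
s1 (0.583, -0.3478) [ 0.5826 -0.3501] 102 0.0011
s2 (0.4857, 0.3602) [0.4863 0.3599] 125 0.0009
```

```bash
python3 -m pendant '[[[-1.26,0,-3.47],[0,0,0],0],[[-1.26,0,-3.47],[0,0,0],0],[[-1.26,0,-3.47],[0,0,0],0],[[-1.26,0,-3.47],[0,0,0],0],[[-1.26,0,-3.47],[0,0,0],0],[[-1.26,0,-3.47],[0,0,0],0],[[-1.26,0,-3.47],[0,0,0],0],[[-1.26,0,-3.47],[0,0,0],0],[[-1.26,0,-3.47],[0,0,0],0],[[-1.26,0,-3.47],[0,0,0],0],[[0,3,0],[0,0,0],0],[[0,3,0],[0,0,0],0],[[0,3,0],[0,0,0],0],[[0,0,0],[0,0,0],0],[[0,0,0],[0,0,0],0]]'
python3 - <<'E'
from h import *
c=bot.capture("wrist"); cv2.imwrite("pics/w2.png",c["img"][:,:,::-1])
print(wfit(c,(.5936,.3616),.037)); print(rel((.5936,.3616,.116)))
E
```

```text
time_s: 3.72
position: [0.5925, 0.3575, 0.2003]
tcp_rot: [[-0.998, -0.005, -0.064], [0.064, -0.002, -0.998], [0.005, -1.0, 0.003]]
force: [-0.2, 0.2, 0.5]
opening: 1.003
(array([0.5938, 0.3608]), 330, np.float64(0.0007))
[ 0.04  8.66 -0.32]
```

View pics/w2.png

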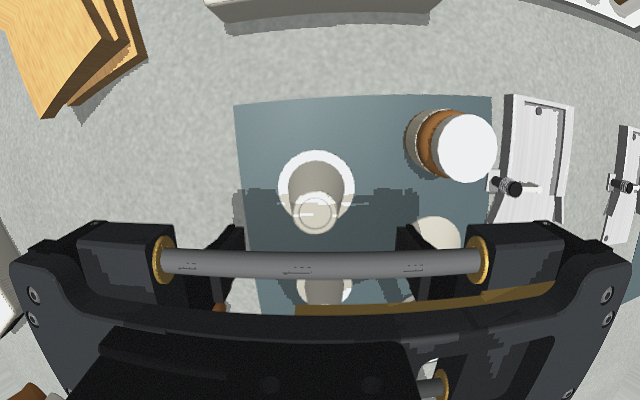

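```bash
python3 -m pendant '[[[0,3,0],[0,0,0],0],[[0,3,0],[0,0,0],0],[[0,2.45,0],[0,0,0],0],[[0,0,0],[0,0,0],0],[[0,0,0],[0,0,0],0],[[0,0,0],[0,0,0],0],[[0,0,0],[0,0,0],0]]'
python3 - <<'E'
from h import *
print(rel((.5938,.3612,.116)))
E
```

```text
time_s: 4.35
position: [0.5951, 0.3602, 0.1212]
tcp_rot: [[-0.998, 0.006, -0.062], [0.062, 0.002, -0.998], [-0.006, -1.0, -0.003]]
force: [-0.3, 0.1, -0.2]
opening: 1.0
[ 0.14  0.52 -0.09]
```

```bash
python3 -m pendant '[[[0.1,0.5,-0.1],[0,0,0],0],[[0,0,0],[0,0,0],0],[[0,0,0],[0,0,0],1],[[0,0,0],[0,0,0],1],[[0,0,0],[0,0,0],1],[[0,0,0],[0,0,0],1],[[0,0,0],[0,0,0],1],[[0,0,0],[0,0,0],1],[[0,0,0],[0,0,0],1],[[0,0,0],[0,0,0],1],[[0,0,0],[0,0,0],1]]'
```

```text
time_s: 5.27
position: [0.592, 0.3606, 0.1126]
tcp_rot: [[-0.998, -0.0, -0.062], [0.062, -0.0, -0.998], [0.0, -1.0, 0.0]]
force: [-0.2, 0.4, -0.5]
opening: 0.479
```

```bash
python3 -m pendant '[[[0,-2,0],[0,0,0],1],[[0,-3.5,0],[0,0,0],1],[[0,-3.5,0],[0,0,0],1],[[0,-3.5,0],[0,0,0],1],[[0,0,0],[0,0,0],1],[[0,0,0],[0,0,0],1],[[0,0,0],[0,0,0],1]]'
python3 - <<'E'
from h import *
print(rel((.5353,.1275,.235)), bot.read_state()["position"])
E
```

```text
time_s: 5.85
position: [0.5914, 0.3603, 0.2371]
tcp_rot: [[-0.998, -0.002, -0.062], [0.062, -0.001, -0.998], [0.002, -1.0, 0.001]]
force: [-0.4, -0.1, -1.4]
opening: 0.474
[ 4.15  0.23 23.58] [0.59135964 0.3603032  0.23705895]
```

```bash
python3 -m pendant '[[[0.6,0,3.37],[0,0,0],1],[[0.6,0,3.37],[0,0,0],1],[[0.6,0,3.37],[0,0,0],1],[[0.6,0,3.37],[0,0,0],1],[[0.6,0,3.37],[0,0,0],1],[[0.6,0,3.37],[0,0,0],1],[[0.6,0,3.37],[0,0,0],1],[[0,0,0],[0,0,0],1],[[0,0,0],[0,0,0],1],[[0,0,0],[0,0,0],1]]'
python3 - <<'E'
from h import *
c=bot.capture("wrist"); cv2.imwrite("pics/w3.png",c["img"][:,:,::-1])
print(rel((.534,.1275,.1176)), bot.read_state()["position"])
E
```

```text
time_s: 6.68
position: [0.535, 0.1278, 0.2364]
tcp_rot: [[-0.998, -0.003, -0.063], [0.063, 0.0, -0.998], [0.003, -1.0, -0.0]]
force: [0.5, 0.4, -1.1]
opening: 0.481
[ 0.1  11.91  0.1 ] [0.53528284 0.12838973 0.23667114]
```

View pics/w3.png

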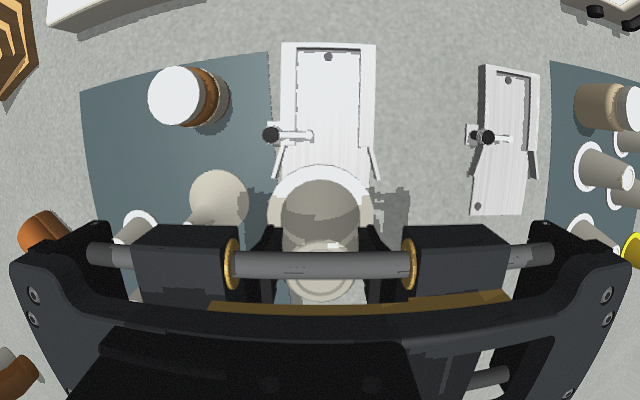

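```bash
python3 -m pendant '[[[0.1,3.5,0.1],[0,0,0],1],[[0,3.5,0],[0,0,0],1],[[0,3,0],[0,0,0],1],[[0,1,0],[0,0,0],1],[[0,0,0],[0,0,0],1],[[0,0,0],[0,0,0],1],[[0,0.3,0],[0,0,0],1],[[0,0.2,0],[0,0,0],1],[[0,0.2,0],[0,0,0],1],[[0,0,0],[0,0,0],1],[[0,0,0],[0,0,0],1]]'
python3 - <<'E'
from h import *
s=bot.read_state();print(s["position"],s["force"],s["opening"])
E
```

```text
time_s: 7.65
position: [0.5347, 0.1269, 0.1214]
tcp_rot: [[-0.998, 0.001, -0.062], [0.062, 0.0, -0.998], [-0.001, -1.0, -0.0]]
force: [-1.0, 0.8, -0.7]
opening: 0.483
[0.53470846 0.12687436 0.1213681 ] [-1.02238684  0.84328037 -0.73859962] 0.4828251012261963
```

```bash
python3 -m pendant '[[[0,0.15,0],[0,0,0],1],[[0,0.1,0],[0,0,0],1],[[0,0,0],[0,0,0],1],[[0,0,0],[0,0,0],1]]';python3 -m pendant '[[[0,0.1,0],[0,0,0],1],[[0,0,0],[0,0,0],1],[[0,0,0],[0,0,0],1]]'
python3 - <<'E'
from h import *
for i in range(3):
  c=bot.capture("scene");s=bot.read_state();print(s["position"],s["force"])
cv2.imwrite("pics/s4.png",cv2.resize(c["img"][180:320,270:430,::-1],None,fx=4,fy=4))
E
```

```text
time_s: 7.98
position: [0.5344, 0.1268, 0.1182]
tcp_rot: [[-0.998, -0.0, -0.062], [0.062, 0.0, -0.998], [0.0, -1.0, -0.0]]
force: [-0.1, -0.3, -0.5]
opening: 0.481
time_s: 8.23
position: [0.5344, 0.1269, 0.1172]
tcp_rot: [[-0.998, -0.0, -0.062], [0.062, -0.0, -0.998], [0.0, -1.0, 0.0]]
force: [0.6, 0.9, -0.2]
opening: 0.484
[0.53443155 0.12687697 0.11718678] [ 0.18063239 -0.50279671 -0.98232875]
[0.53448044 0.12689049 0.11722886] [-0.233994    0.18118053 -0.90672977]
[0.53445234 0.12690329 0.11721339] [-0.12059538 -0.15993969 -1.21769849]
```

View pics/s4.png

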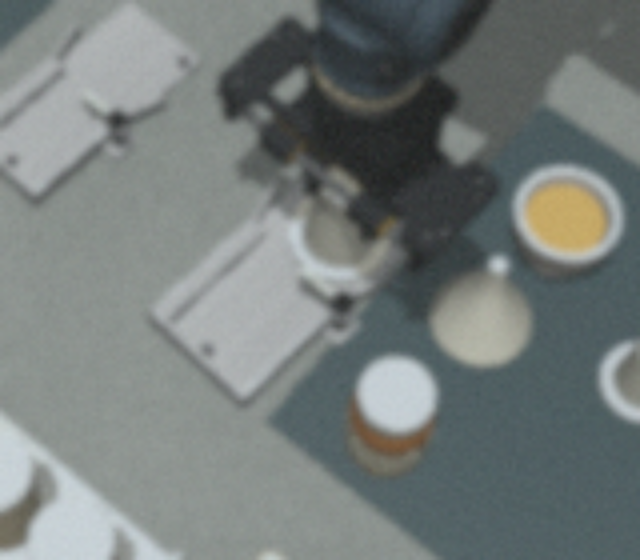

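```bash
python3 -m pendant '[[[0,0.06,0],[0,0,0],1],[[-0.8,0,0.01],[0,0,0],1],[[-0.8,0,0.01],[0,0,0],1],[[-0.8,0,0.01],[0,0,0],1],[[-0.8,0,0.01],[0,0,0],1],[[0,0,0],[0,0,0],1],[[0,0,0],[0,0,0],1]]'; python3 -m pendant '[[[-0.8,0,0.01],[0,0,0],1],[[-0.8,0,0.01],[0,0,0],1],[[-0.8,0,0.01],[0,0,0],1],[[-0.8,0,0.01],[0,0,0],1],[[0,0,0],[0,0,0],1],[[0,0,0],[0,0,0],1]]'
python3 - <<'E'
from h import *
c=bot.capture("wrist"); cv2.imwrite("pics/w4.png",c["img"][:,:,::-1])
E
```

```text
time_s: 8.97
position: [0.5581, 0.1264, 0.1214]
tcp_rot: [[-0.998, -0.019, -0.062], [0.062, 0.002, -0.998], [0.019, -1.0, -0.001]]
force: [-20.0, 5.1, 45.8]
opening: 0.49
time_s: 9.47
position: [0.6008, 0.122, 0.119]
tcp_rot: [[-0.998, 0.006, -0.062], [0.062, 0.0, -0.998], [-0.006, -1.0, -0.0]]
force: [0.7, -0.2, 9.3]
opening: 0.487
```

View pics/w4.png

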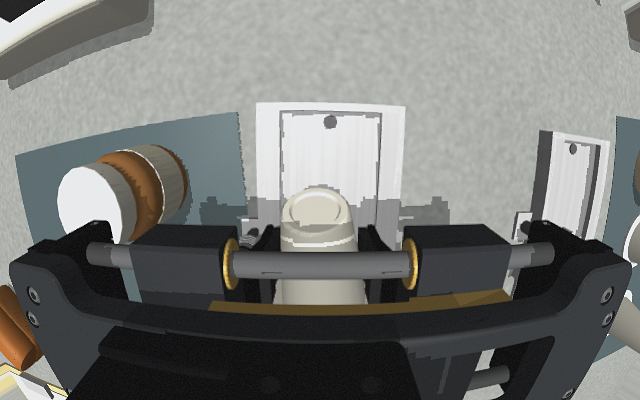

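```bash
python3 - <<'E'
from h import *
c=bot.capture("scene")
cv2.imwrite("pics/s5.png",cv2.resize(c["img"][180:320,270:430,::-1],None,fx=4,fy=4,interpolation=cv2.INTER_CUBIC))
c=bot.capture("top")
cv2.imwrite("pics/t5.png",cv2.resize(c["img"][130:270,220:380,::-1],None,fx=4,fy=4,interpolation=cv2.INTER_CUBIC))
s=bot.read_state();print(s["position"],s["force"],s["moment"])
E
```

```text
[0.6006809  0.12204857 0.11904803] [-0.24285461 -0.31393947  9.49722717] [-0.06358531  0.03336158 -0.01270745]
```

View pics/s5.png

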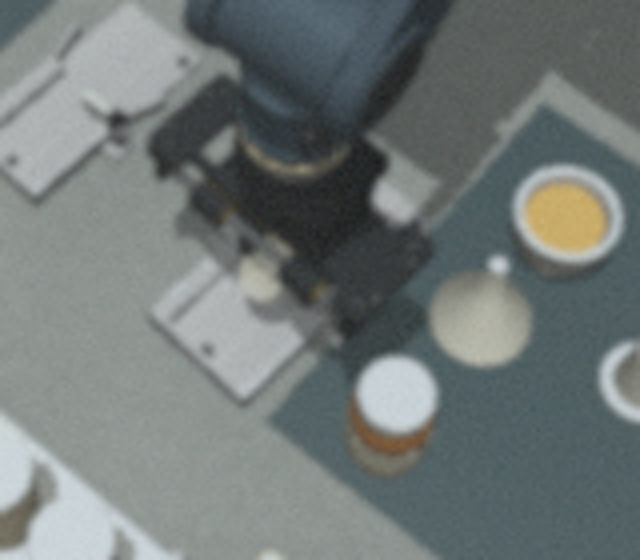

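View pics/t5.png

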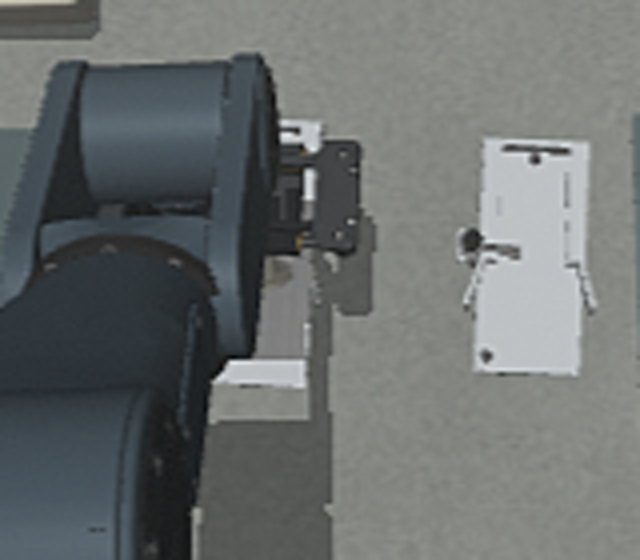

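```bash
python3 - <<'E'
from h import *
c=bot.capture("wrist")
for z in(.07,.08,.086,.095): print(z,cast(c,(316,208),z,True))
print(cast(c,(316,208),.086,True)-bot.read_state()["position"])
cv2.imwrite("pics/w5.png",cv2.resize(c["img"][80:320,200:440,::-1],None,fx=2.5,fy=2.5,interpolation=cv2.INTER_CUBIC))
E
```

```text
0.07 [[0.62725156 0.12213539 0.07      ]]
0.08 [[0.63019978 0.12182154 0.08      ]]
0.086 [[0.63196871 0.12163322 0.086     ]]
0.095 [[0.63462211 0.12135075 0.095     ]]
[[ 0.03130096 -0.00041508 -0.03303436]]
```

View pics/w5.png

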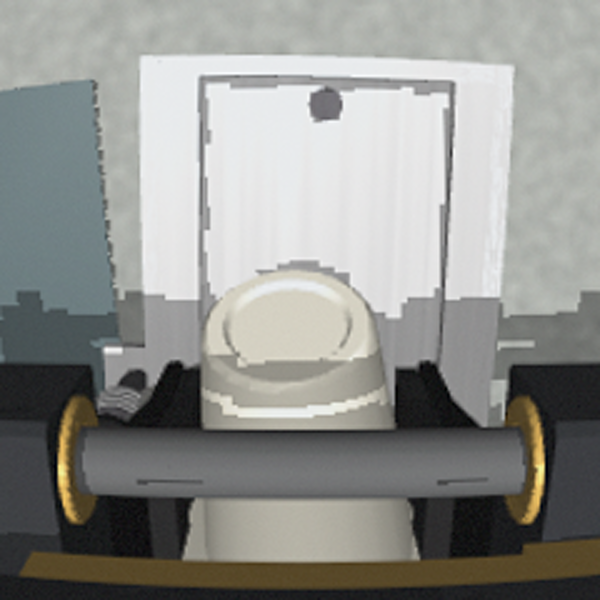

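```bash
python3 -m pendant '[[[0.8,-0.1,0],[0,0,0],1],[[0.8,-0.1,0],[0,0,0],1],[[0.8,-0.1,0],[0,0,0],1],[[0.8,-0.1,0],[0,0,0],1],[[0.8,-0.1,0],[0,0,0],1],[[0.8,0,0],[0,0,0],1],[[0,0,0],[0,0,0],1],[[0,0,0],[0,0,0],1]]'
python3 -m pendant '[[[0,-2,0],[0,0,0],1],[[0,-3,0],[0,0,0],1],[[0,0,0],[0,0,0],1],[[0,0,0],[0,0,0],1],[[0,0,0],[0,0,0],1]]'
python3 - <<'E'
from h import *
c=bot.capture("wrist"); cv2.imwrite("pics/w6.png",c["img"][:,:,::-1])
c=bot.capture("scene"); cv2.imwrite("pics/s6.png",cv2.resize(c["img"][180:320,270:430,::-1],None,fx=4,fy=4,interpolation=cv2.INTER_CUBIC))
E
```

```text
time_s: 10.33
position: [0.5494, 0.1253, 0.1221]
tcp_rot: [[-0.998, -0.002, -0.062], [0.062, 0.0, -0.998], [0.002, -1.0, 0.0]]
force: [0.0, -0.3, 7.7]
opening: 0.484
time_s: 10.75
position: [0.549, 0.1252, 0.1705]
tcp_rot: [[-0.998, -0.004, -0.062], [0.062, -0.0, -0.998], [0.004, -1.0, 0.0]]
force: [-0.1, -0.2, -1.7]
opening: 0.486
```

View pics/w6.png

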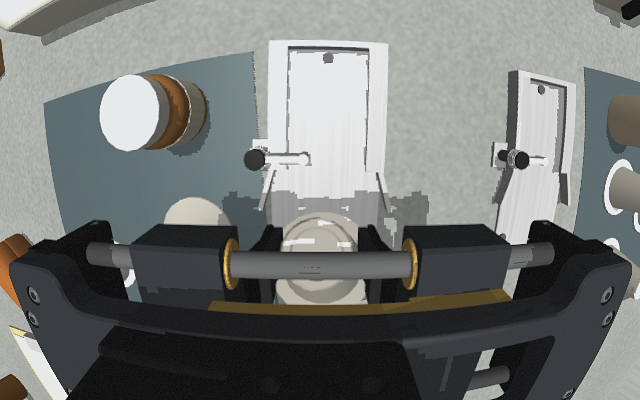

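View pics/s6.png

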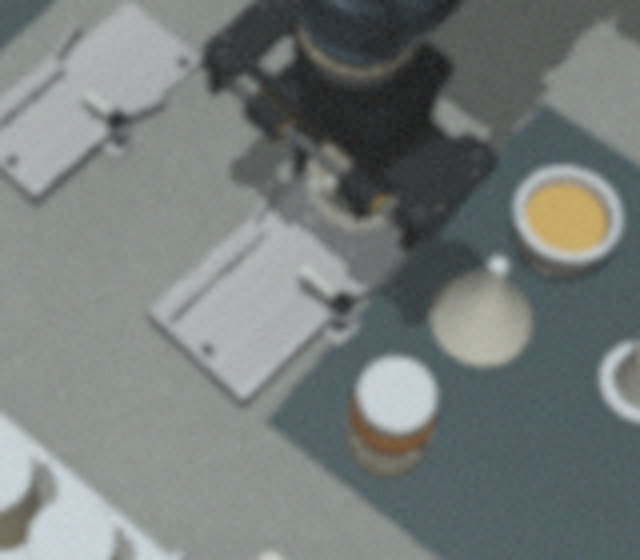

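```bash
python3 -m pendant '[[[0.9,0,0],[0,0,0],1],[[0.9,0,-0.15],[0,0,0],1],[[0,1.5,0],[0,0,0],1],[[0,1.5,0],[0,0,0],1],[[0,0.8,0],[0,0,0],1],[[0,0.4,0],[0,0,0],1],[[0,0,0],[0,0,0],1],[[0,0,0],[0,0,0],1]]'
python3 -m pendant '[[[0,0.3,0],[0,0,0],1],[[0,0.2,0],[0,0,0],1],[[0,0.2,0],[0,0,0],1],[[0,0.2,0],[0,0,0],1],[[0,0,0],[0,0,0],1]]'
python3 - <<'E'
from h import *
c=bot.capture("wrist"); cv2.imwrite("pics/w7.png",c["img"][:,:,::-1]); print(bot.read_state()["force"])
E
```

```text
time_s: 11.52
position: [0.5323, 0.1278, 0.1296]
tcp_rot: [[-0.998, -0.001, -0.062], [0.062, 0.0, -0.998], [0.001, -1.0, 0.0]]
force: [-1.1, 0.2, -1.0]
opening: 0.483
time_s: 11.93
position: [0.533, 0.1278, 0.1224]
tcp_rot: [[-0.998, 0.002, -0.062], [0.062, 0.0, -0.998], [-0.002, -1.0, -0.0]]
force: [-2.4, 0.2, 11.0]
opening: 0.485
[-2.23093669  0.3486218  10.75138019]
```

View pics/w7.png

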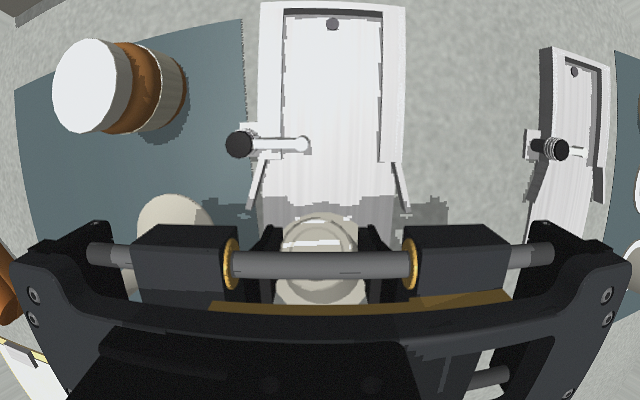

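```bash
python3 -m pendant '[[[0,0.15,0],[0,0,0],1],[[0,0.15,0],[0,0,0],1],[[0,0,0],[0,0,0],1],[[0,0,0],[0,0,0],0.3],[[0,0,0],[0,0,0],0.3],[[0,0,0],[0,0,0],0.3],[[0,0,0],[0,0,0],0.3],[[0,0,0],[0,0,0],0.3],[[0,0,0],[0,0,0],0.3]]'
python3 - <<'E'
from h import *
c=bot.capture("wrist"); cv2.imwrite("pics/w8.png",c["img"][:,:,::-1]); print(bot.read_state()["force"])
E
```

```text
time_s: 12.73
position: [0.5323, 0.1277, 0.1172]
tcp_rot: [[-0.998, -0.001, -0.062], [0.062, -0.0, -0.998], [0.001, -1.0, 0.0]]
force: [-0.2, -0.2, 0.1]
opening: 0.694
[-0.3709167  -0.70232964  0.31263545]
```

View pics/w8.png

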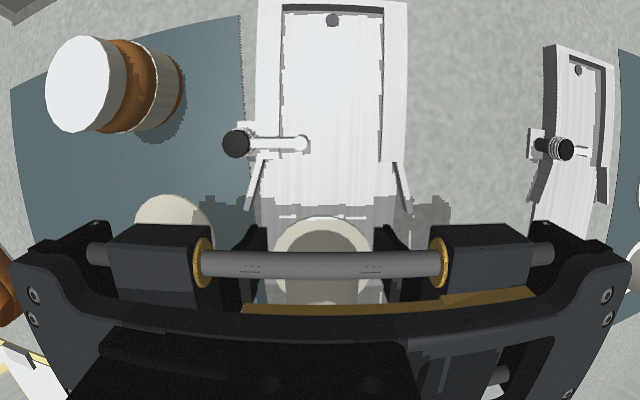

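```bash
python3 -m pendant '[[[0,-2,0],[0,0,0],0.3],[[0,-3.5,0],[0,0,0],0.3],[[0,-3.5,0],[0,0,0],0.3],[[0,0,0],[0,0,0],0.3],[[0,0,0],[0,0,0],0.3]]'
python3 - <<'E'
from h import *
c=bot.capture("wrist"); cv2.imwrite("pics/w9.png",c["img"][:,:,::-1]); print(bot.read_state()["joint_positions"])
m=cv2.cvtColor(c["img"],cv2.COLOR_RGB2HSV)
E
```

```text
time_s: 13.2
position: [0.5337, 0.1278, 0.2095]
tcp_rot: [[-0.998, 0.005, -0.062], [0.062, 0.0, -0.998], [-0.005, -1.0, -0.0]]
force: [0.8, 0.1, -0.8]
opening: 0.697
[ 1.79239047e+00  3.09789968e+01  9.78844703e+01 -9.38644542e-04
  5.10874130e+01  9.53568340e+01]
```

View pics/w9.png

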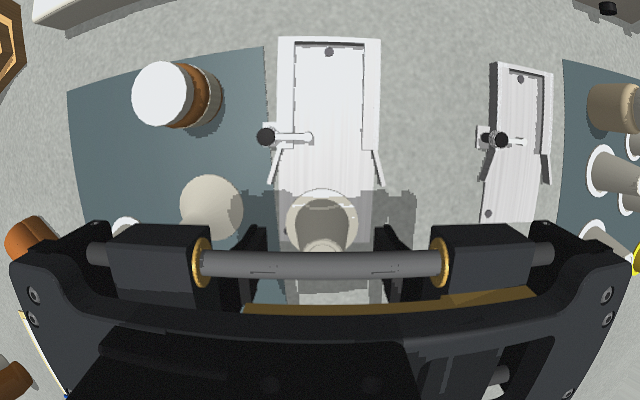

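```bash
python3 - <<'E'
from h import *
c=bot.capture("wrist")
print(cast(c,[(322,188),(286,222),(359,222),(322,201),(298,222),(349,222)],.008,True).round(4))
im=c["img"]
cv2.imwrite("pics/w9z.png",cv2.resize(im[175:260,265:380,::-1],None,fx=6,fy=6,interpolation=cv2.INTER_CUBIC))
E
```

```text
[[0.5334 0.1254 0.008 ]
 [0.5007 0.1637 0.008 ]
 [0.4961 0.0903 0.008 ]
 [0.5203 0.1262 0.008 ]
 [0.5    0.1516 0.008 ]
 [0.4968 0.1004 0.008 ]]
```

View pics/w9z.png

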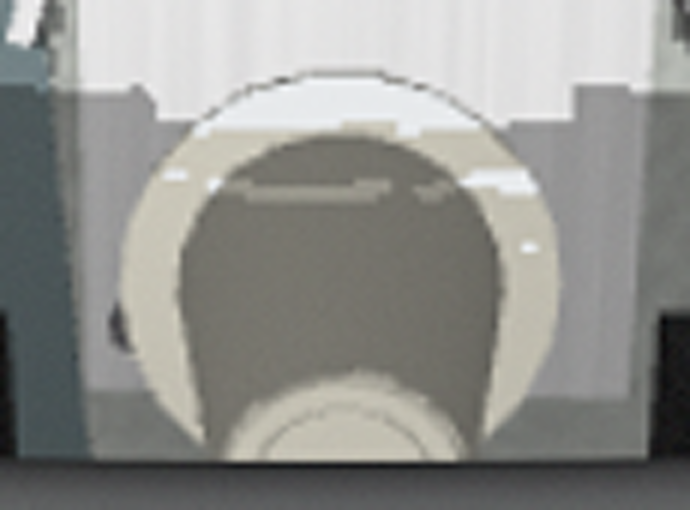

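```bash
python3 -m pendant '[[[1.8,0,0],[0,0,0],0.3],[[1.8,0,0],[0,0,0],0.3],[[0,0,0],[0,-0.12,0],0.3],[[0,0,0],[0,-0.12,0],0.3],[[0,0,0],[0,-0.12,0],0.3],[[0,0,0],[0,-0.12,0],0.3],[[0,0,0],[0,-0.12,0],0.3],[[0,0,0],[0,-0.12,0],0.3],[[0,0,0],[0,-0.12,0],0.3],[[0,0,0],[0,-0.12,0],0.3],[[0,0,0],[0,-0.12,0],0.3],[[0,0,0],[0,-0.12,0],0.3],[[0,0,0],[0,-0.12,0],0.3],[[0,0,0],[0,-0.12,0],0.3],[[0,0,0],[0,-0.12,0],0.3],[[0,0,0],[0,0,0],0.3],[[0,0,0],[0,0,0],0.3]]'
python3 - <<'E'
from h import *
c=bot.capture("wrist"); cv2.imwrite("pics/w10.png",c["img"][:,:,::-1])
s=bot.read_state(); print(s["joint_positions"].round(1),s["position"])
print(rel((.4965,.127,.12)))
E
```

```text
time_s: 14.72
position: [0.4957, 0.1299, 0.2062]
tcp_rot: [[-0.076, -0.003, 0.997], [-0.997, -0.0, -0.076], [0.0, -1.0, -0.003]]
force: [-0.1, -0.4, 0.3]
opening: 0.702
[  2.2  29.  102.8   0.   48.3   6.5] [0.49593025 0.12990896 0.20649151]
[0.28 8.65 0.1 ]
```

View pics/w10.png

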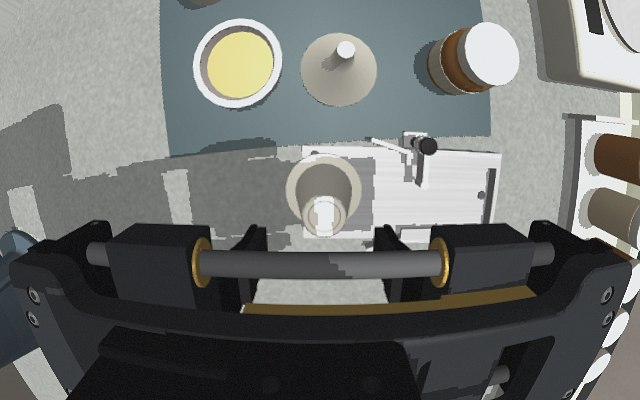

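```bash
python3 - <<'E'
from h import *
c=bot.capture("wrist")
print(cast(c,[(324,154),(287,190),(361,190)],.008,True).round(4))
print(cast(c,[(324,216)],.086,True).round(4))
print(rel((.497,.128,.12)))
E
```

```text
[[0.5014 0.1639 0.008 ]
 [0.463  0.1317 0.008 ]
 [0.5348 0.1262 0.008 ]]
[[0.498  0.1284 0.086 ]]
[0.18 8.68 0.12]
```

```bash
python3 -m pendant '[[[0.22,3,0.25],[0,0,0],0.3],[[0,3,0],[0,0,0],0.3],[[0,2,0],[0,0,0],0.3],[[0,0.9,0],[0,0,0],0.3],[[0,0,0],[0,0,0],0.3],[[0,0,0],[0,0,0],0.3],[[0,0,0],[0,0,0],0.3]]'; python3 -m pendant '[[[0,0,0],[0,0,0],1],[[0,0,0],[0,0,0],1],[[0,0,0],[0,0,0],1],[[0,0,0],[0,0,0],1],[[0,0,0],[0,0,0],1],[[0,0,0],[0,0,0],1]]'
```

```text
time_s: 15.4
position: [0.4997, 0.1277, 0.1196]
tcp_rot: [[-0.073, 0.002, 0.997], [-0.997, 0.0, -0.073], [-0.0, -1.0, 0.002]]
force: [-0.3, -0.5, 0.0]
opening: 0.7
time_s: 15.9
position: [0.4989, 0.1276, 0.1193]
tcp_rot: [[-0.073, 0.0, 0.997], [-0.997, 0.0, -0.073], [-0.0, -1.0, 0.0]]
force: [0.3, 0.5, 6.0]
opening: 0.469
```

```bash
python3 -m pendant '[[[-0.15,-0.05,0.4],[0,0,0],1],[[-0.15,0,0.6],[0,0,0],1],[[0,0,0.8],[0,0,0],1],[[0,0,0.8],[0,0,0],1],[[0,0,0.8],[0,0,0],1],[[0,0,0],[0,0,0],1],[[0,0,0],[0,0,0],1]]'
python3 - <<'E'
from h import *
c=bot.capture("wrist"); cv2.imwrite("pics/w11.png",c["img"][:,:,::-1])
s=bot.read_state(); p=s["position"]; print(p,s["force"],s["opening"],"line y",.132-.0762*(p[0]-.48))
E
```

```text
time_s: 16.48
position: [0.5315, 0.1283, 0.1195]
tcp_rot: [[-0.072, -0.001, 0.997], [-0.997, 0.0, -0.072], [0.0, -1.0, -0.001]]
force: [1.7, 0.3, -1.1]
opening: 0.471
[0.53304215 0.12823161 0.11940594] [-0.1995925   0.76949863  1.43781969] 0.47422386658702154 line y 0.12795818850866794
```

View pics/w11.png

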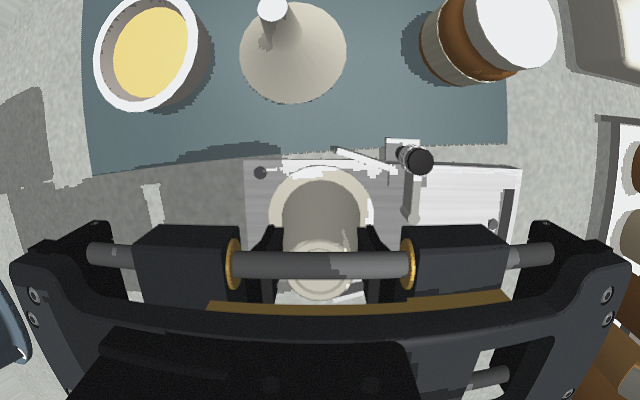

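```bash
python3 -m pendant '[[[0,0,0.8],[0,0,0],1],[[0,0,0.8],[0,0,0],1],[[0,0,0.8],[0,0,0],1],[[0,0,0.8],[0,0,0],1],[[0,0,0],[0,0,0],1]]'; python3 -m pendant '[[[0,0,0.8],[0,0,0],1],[[0,0,0.8],[0,0,0],1],[[0,0,0.8],[0,0,0],1],[[0,0,0],[0,0,0],1]]'
python3 - <<'E'
from h import *
c=bot.capture("wrist"); cv2.imwrite("pics/w12.png",c["img"][:,:,::-1])
s=bot.read_state(); p=s["position"]; print(p,s["force"],s["opening"],"line y",.132-.0762*(p[0]-.48))
E
```

```text
time_s: 16.95
position: [0.565, 0.1256, 0.1191]
tcp_rot: [[-0.073, -0.004, 0.997], [-0.997, -0.0, -0.073], [0.0, -1.0, -0.004]]
force: [-3.3, -0.8, 7.2]
opening: 0.47
time_s: 17.28
position: [0.572, 0.1251, 0.1195]
tcp_rot: [[-0.071, -0.047, 0.996], [-0.997, 0.0, -0.071], [0.003, -0.999, -0.047]]
force: [-32.1, 1.8, 38.3]
opening: 0.474
[0.57187331 0.12513384 0.1194443 ] [-32.20276974   2.0676451   37.55360524] 0.474610619586109 line y 0.12499925378368147
```

View pics/w12.png

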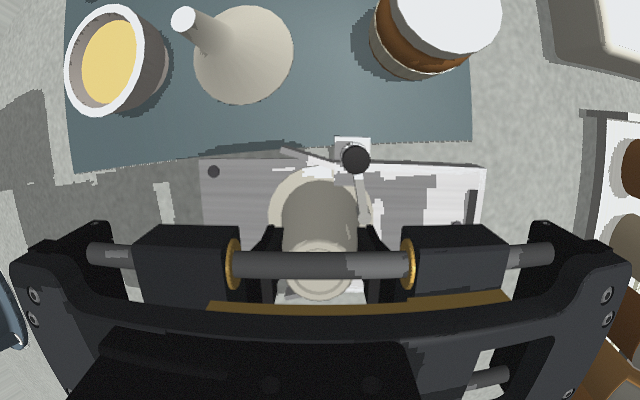

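```bash
python3 -m pendant '[[[0,0,-0.6],[0,0,0],1],[[0,0,-0.5],[0,0,0],1],[[0,0,0],[0,0,0],1],[[0,0,0],[0,0,0],1]]'
python3 - <<'E'
from h import *
im=cv2.imread("pics/w12.png")
cv2.imwrite("pics/w12z.png",cv2.resize(im[125:315,190:500],None,fx=2.58,fy=2.58,interpolation=cv2.INTER_CUBIC))
E
```

```text
time_s: 17.67
position: [0.5694, 0.125, 0.1191]
tcp_rot: [[-0.071, -0.023, 0.997], [-0.997, -0.001, -0.071], [0.002, -1.0, -0.023]]
force: [-17.7, -0.9, 19.6]
opening: 0.472
```

View pics/w12z.png

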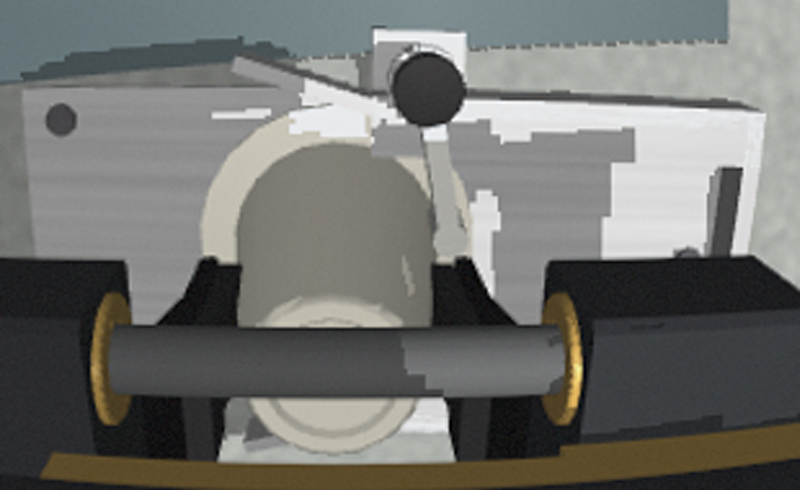

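```bash
python3 - <<'E'
from h import *
c=bot.capture("wrist"); cv2.imwrite("pics/w13.png",c["img"][:,:,::-1])
cv2.imwrite("pics/w13z.png",cv2.resize(c["img"][125:275,220:420,::-1],None,fx=4,fy=4,interpolation=cv2.INTER_CUBIC))
c2=bot.capture("scene");cv2.imwrite("pics/s13z.png",cv2.resize(c2["img"][200:300,290:400,::-1],None,fx=6,fy=6,interpolation=cv2.INTER_CUBIC))
E
```

```text
(no output)
```

View pics/w13z.png

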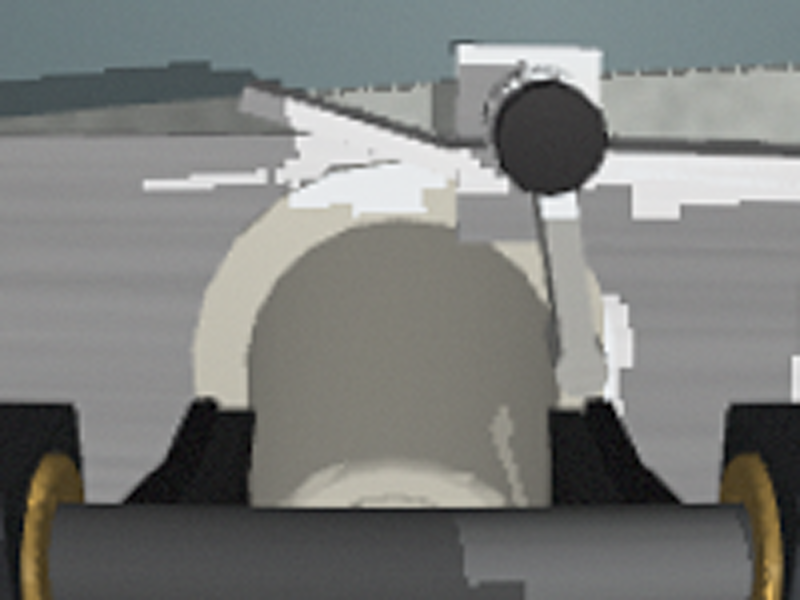

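View pics/s13z.png

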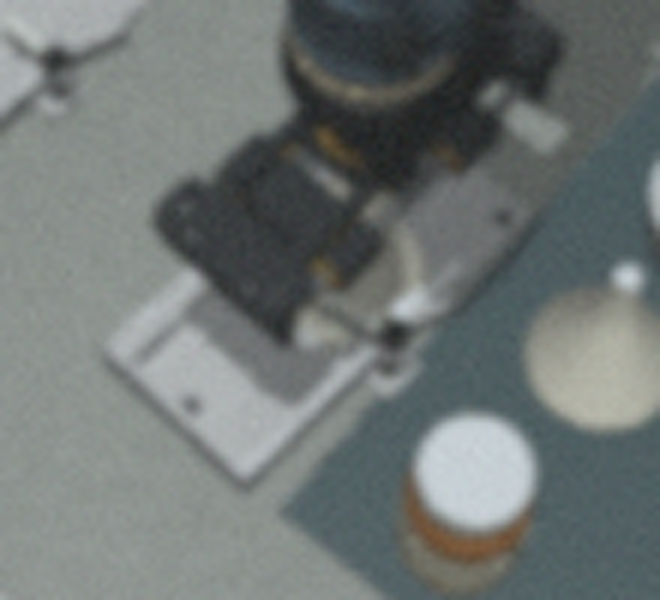

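```bash
python3 - <<'E'
from h import *
c=bot.capture("wrist")
f=lambda u,v,z:cast(c,(220+u/4,125+v/4),z,True)[0].round(4)
print("lip front L",f(455,195,.018),f(455,240,.018))
print("arm tip",f(585,395,.041), "arm root L edge",f(540,215,.041))
print("flange +y",f(390,165,.008),"flange front", f(605,340,.008),"flange rear",f(193,350,.008))
print("guide foot",f(450,145,.014),"guide end",f(245,95,.014))
print("body L/R at z.008",f(250,350,.008),"hub",f(552,138,.045))
s=bot.read_state();print(s["position"],s["force"])
def prj(x,y,z): 
    o=np.array([.640,.1198]);ux=np.array([.9973,-.0732]);uy=np.array([.0732,.9973]); w=o+x*ux+y*uy
    p=proj(c,[[*w,z]],True)[0]; return ((p-[220,125])*4).round(0)
for n,q in dict(lipLfront=(-.062,.032,.018),lipLrailfront=(-.062,.042,.018),railLfront=(-.062,.042,.004),backL=(.04,.032,.018)).items(): print(n,prj(*q))
E
```

```text
lip front L [0.5778 0.1578 0.018 ] [0.5773 0.1505 0.018 ]
arm tip [0.5949 0.1311 0.041 ] arm root L edge [0.5894 0.1585 0.041 ]
flange +y [0.5674 0.1617 0.008 ] flange front [0.6024 0.1288 0.008 ] flange rear [0.5305 0.1316 0.008 ]
guide foot [0.5775 0.1653 0.014 ] guide end [0.5451 0.1758 0.014 ]
body L/R at z.008 [0.5407 0.131  0.008 ] hub [0.5912 0.17   0.045 ]
[0.56945553 0.12498706 0.11908108] [-17.91800045   0.70083238  20.61951548]
lipLfront [473. 203.]
lipLrailfront [473. 141.]
railLfront [470. 130.]
backL [1053.  215.]
```

View pics/w13.png

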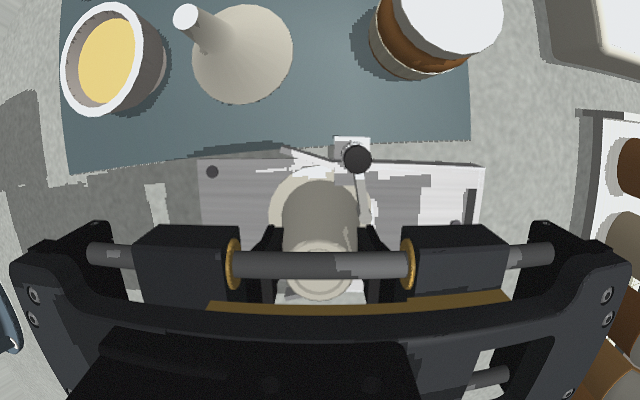

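```bash
python3 - <<'E'
from h import *
c=bot.capture("wrist")
for n,u,v,z in [("cdot",212,172,.004),("fl",198,160.5,.004),("bl",484,166,.018),("bdot",457,223,.004)]: print(n,cast(c,(u,v),z,True)[0].round(4))
c=bot.capture("top")
for n,u,v,z in [("cdot",255+97/7,150+500/7,.004),("fl",255+75/7,150+525/7,.004),("fr",255+289/7,150+537/7,.004),("bdot",255+212/7,150+100/7,.004),("hub",255+65/7,150+265/7,.045)]: print(n,cast(c,(u,v),z)[0].round(4))
for n,u,v,z in [("Scdot",325+130/7.9,155+503/7.9,.004),("Sbdot",325+228/7.9,155+117/7.9,.004),("Sfl",325+105/7.9,155+535/7.9,.004),("Sfr",325+308/7.9,155+543/7.9,.004)]: print(n,cast(c,(u,v),z)[0].round(4))
E
```

```text
cdot [0.4915 0.1629 0.004 ]
fl [0.4816 0.1723 0.004 ]
bl [0.6824 0.1578 0.018 ]
bdot [0.6694 0.1123 0.004 ]
cdot [0.4903 0.1623 0.004 ]
fl [0.4796 0.172  0.004 ]
fr [0.4726 0.0786 0.004 ]
bdot [0.6662 0.1106 0.004 ]
hub [0.5881 0.1689 0.045 ]
Scdot [ 0.4945 -0.0592  0.004 ]
Sbdot [ 0.644  -0.1006  0.004 ]
Sfl [ 0.4823 -0.0493  0.004 ]
Sfr [ 0.4778 -0.127   0.004 ]
```

```bash
python3 -m pendant '[[[0,0,-0.8],[0,0,0],1],[[0,0,-0.8],[0,0,0],1],[[0,0,-0.8],[0,0,0],1],[[0.2,0,0],[0,0,0],1],[[0.2,0,0],[0,0,0],1],[[0.2,0,0],[0,0,0],1],[[0,0,0],[0,0,0],1],[[0,0,0],[0,0,0],1]]'
python3 - <<'E'
from h import *
c=bot.capture("wrist"); cv2.imwrite("pics/w14.png",c["img"][:,:,::-1])
s=bot.read_state(); p=s["position"]; print(p,s["tcp_rot"][:,1],s["force"],s["opening"],"line y",.1255-.0733*(p[0]-.4771))
E
```

```text
time_s: 18.58
position: [0.5546, 0.1209, 0.1195]
tcp_rot: [[-0.074, 0.002, 0.997], [-0.997, 0.001, -0.074], [-0.001, -1.0, 0.002]]
force: [1.5, 3.3, 6.1]
opening: 0.472
[0.55454886 0.12087815 0.11943945] [ 1.64608609e-03  7.75641095e-04 -9.99998344e-01] [0.20602177 2.55301704 5.45937128] 0.4669301371587534 line y 0.11982299830799334
```

View pics/w14.png

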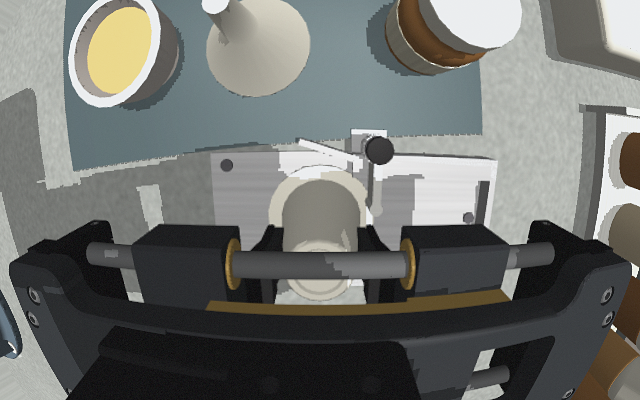

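```bash
python3 -m pendant '[[[0,0,0],[0,0,0],0.4],[[0,0,0],[0,0,0],0.4],[[0,0,0],[0,0,0],0.4],[[0,0,0],[0,0,0],0.4],[[0,0,0],[0,0,0],0.4]]'
python3 - <<'E'
from h import *
c=bot.capture("wrist"); cv2.imwrite("pics/w15.png",c["img"][:,:,::-1])
cv2.imwrite("pics/w15z.png",cv2.resize(c["img"][125:275,200:500,::-1],None,fx=2.66,fy=2.66,interpolation=cv2.INTER_CUBIC))
import pickle; pickle.dump(c,open("c15.pkl","wb"))
s=bot.read_state();print(s["position"],s["force"],s["opening"])
E
```

```text
time_s: 19.05
position: [0.5531, 0.1203, 0.1186]
tcp_rot: [[-0.073, -0.002, 0.997], [-0.997, -0.0, -0.073], [0.0, -1.0, -0.002]]
force: [0.6, 0.7, -0.4]
opening: 0.598
[0.55316462 0.12038401 0.11869233] [-0.61559294  0.74538366  0.81874525] 0.5974301304978121
```

View pics/w15z.png

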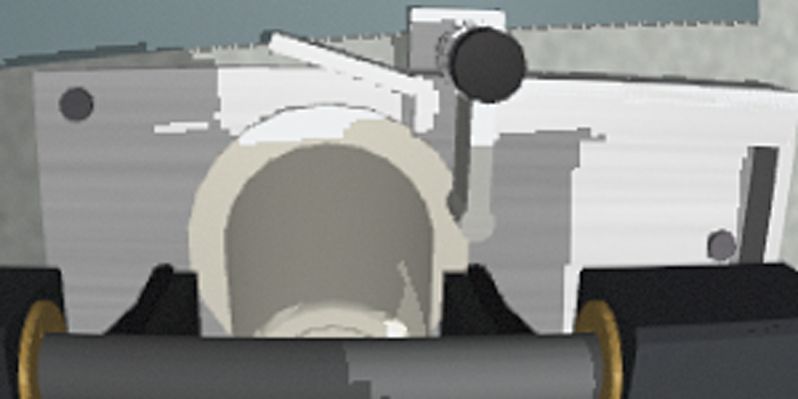

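```bash
python3 - <<'E'
from h import *
import pickle; c=pickle.load(open("c15.pkl","rb"))
f=lambda u,v,z:cast(c,(200+u/2.66,125+v/2.66),z,True)[0].round(4)
print("cdot",f(77,104,.004),"fl",f(35,70,.004),"bdot",f(720,245,.004),"lip",f(437,128,.018),f(560,133,.018),"flange y",f(330,104,.008),f(189,230,.008),f(467,235,.008),"hub",f(486,64,.045))
E
```

```text
cdot [0.492  0.1632 0.004 ] fl [0.4814 0.1733 0.004 ] bdot [0.668  0.1105 0.004 ] lip [0.5832 0.1523 0.018 ] [0.614  0.1491 0.018 ] flange y [0.5579 0.1583 0.008 ] [0.5189 0.128  0.008 ] [0.5914 0.1213 0.008 ] hub [0.5905 0.1703 0.045 ]
```

```bash
python3 -m pendant '[[[0.1,-0.05,0],[0,0,0],0.4],[[0,0,0],[0,0,0],1],[[0,0,0],[0,0,0],1],[[0,0,0],[0,0,0],1],[[0,0,0],[0,0,0],1],[[0,-0.03,0.7],[0,0,0],1],[[0,0,0.7],[0,0,0],1],[[0,0,0.7],[0,0,0],1],[[0,0,0],[0,0,0],1]]'; python3 -m pendant '[[[0,0,0.8],[0,0,0],1],[[0,0,0.8],[0,0,0],1],[[0,0,0.8],[0,0,0],1],[[0,0,0],[0,0,0],1]]'
```

```text
time_s: 19.85
position: [0.5764, 0.1178, 0.12]
tcp_rot: [[-0.073, 0.003, 0.997], [-0.997, -0.0, -0.073], [-0.0, -1.0, 0.003]]
force: [-1.0, 1.5, -0.8]
opening: 0.47
time_s: 20.18
position: [0.5994, 0.1161, 0.1201]
tcp_rot: [[-0.073, 0.001, 0.997], [-0.997, -0.0, -0.073], [0.0, -1.0, 0.001]]
force: [-0.0, -0.6, -1.2]
opening: 0.47
```

```bash
python3 -m pendant '[[[0,0.03,0.8],[0,0,0],1],[[0,0.03,0.8],[0,0,0],1],[[0,0,0.8],[0,0,0],1],[[0,0,0.4],[0,0,0],1],[[0,0,0],[0,0,0],1],[[0,0,0],[0,0,0],1]]'; python3 -m pendant '[[[0,0,0.2],[0,0,0],1],[[0,0,0.2],[0,0,0],1],[[0,0,0.2],[0,0,0],1],[[0,0,0.1],[0,0,0],1],[[0,0,0],[0,0,0],1]]'
```

```text
time_s: 20.68
position: [0.6276, 0.1142, 0.1197]
tcp_rot: [[-0.073, 0.003, 0.997], [-0.997, 0.0, -0.073], [-0.0, -1.0, 0.003]]
force: [0.9, -1.8, 1.8]
opening: 0.469
time_s: 21.1
position: [0.6294, 0.1141, 0.1197]
tcp_rot: [[-0.073, -0.011, 0.997], [-0.997, 0.0, -0.073], [0.0, -1.0, -0.011]]
force: [-10.2, 0.5, 13.0]
opening: 0.472
```

```bash
python3 - <<'E'
from h import *
c=bot.capture("wrist")
cv2.imwrite("pics/w16.png",cv2.resize(c["img"][125:275,200:500,::-1],None,fx=2.66,fy=2.66,interpolation=cv2.INTER_CUBIC))
import pickle; pickle.dump(c,open("c16.pkl","wb"))
s=bot.read_state();print(s["position"],s["force"],s["opening"])
E
```

```text
[0.62937753 0.11413961 0.11976328] [-9.45786357  0.4973291  12.67517062] 0.46954615352427875
```

View pics/w16.png

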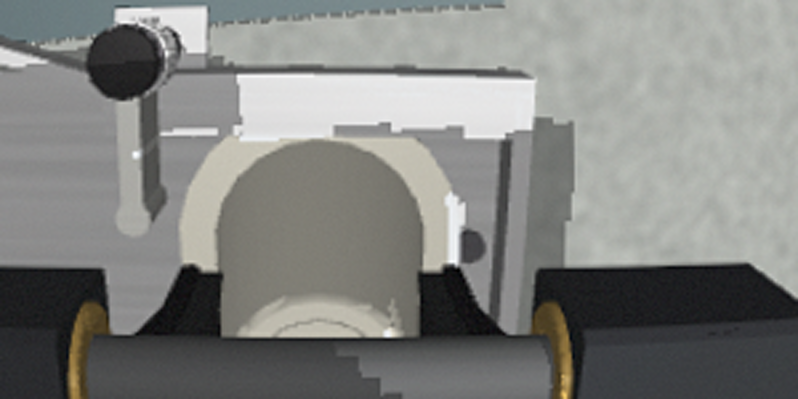

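```bash
python3 - <<'E'
from h import *
import pickle; c=pickle.load(open("c16.pkl","rb"))
f=lambda u,v,z:cast(c,(200+u/2.66,125+v/2.66),z,True)[0].round(4)
print("flange rear",f(181,225,.008),"front",f(462,235,.008),"bdot",f(473,246,.004),"stop foot",f(497,245,.004),"stop top",f(510,245,.018),f(510,245,.03),"plate end",f(533,78,.018),"hub",f(125,62,.045),"tip",f(133,222,.041))
s=bot.read_state(); print(s["tcp_rot"])
E
```

```text
flange rear [0.5919 0.123  0.008 ] front [0.6655 0.1151 0.008 ] bdot [0.669  0.1104 0.004 ] stop foot [0.6757 0.1101 0.004 ] stop top [0.6763 0.1148 0.018 ] [0.6738 0.119  0.03  ] plate end [0.6828 0.1569 0.018 ] hub [0.5916 0.17   0.045 ] tip [0.588  0.1342 0.041 ]
[[-7.27834650e-02 -1.10451362e-02  9.97286605e-01]
 [-9.97347694e-01  4.25200871e-04 -7.27832142e-02]
 [ 3.79853383e-04 -9.99938910e-01 -1.10467887e-02]]
```

```bash
python3 -m pendant '[[[0,-0.1,-0.3],[0,0,0],1],[[0,0,-0.2],[0,0,0],1],[[0,0,0],[0,0,0],1]]'; python3 -m pendant '[[[0,0,0.2],[0,0,0],1],[[0,0,0.2],[0,0,0],1],[[0,0,0.2],[0,0,0],1],[[0,0,0],[0,0,0],1]]';python3 -m pendant '[[[0,0,0.2],[0,0,0],1],[[0,0,0.2],[0,0,0],1],[[0,0,0],[0,0,0],1]]'
```

```text
time_s: 21.4
position: [0.6285, 0.1141, 0.1199]
tcp_rot: [[-0.073, 0.001, 0.997], [-0.997, 0.0, -0.073], [-0.0, -1.0, 0.001]]
force: [-0.4, 0.7, -2.0]
opening: 0.472
time_s: 21.73
position: [0.6353, 0.1135, 0.1202]
tcp_rot: [[-0.073, 0.001, 0.997], [-0.997, 0.0, -0.073], [-0.0, -1.0, 0.001]]
force: [-0.2, -0.2, -2.0]
opening: 0.474
time_s: 21.98
position: [0.6379, 0.1134, 0.1202]
tcp_rot: [[-0.073, -0.002, 0.997], [-0.997, 0.0, -0.073], [0.0, -1.0, -0.002]]
force: [-1.7, 0.1, 0.3]
opening: 0.473
```

```bash
python3 -m pendant '[[[0,0,0.15],[0,0,0],1],[[0,0,0.1],[0,0,0],1],[[0,0,0],[0,0,0],1],[[0,0,0],[0,0,0],1]]'
python3 - <<'E'
from h import *
c=bot.capture("wrist")
cv2.imwrite("pics/w17.png",cv2.resize(c["img"][125:275,200:500,::-1],None,fx=2.66,fy=2.66,interpolation=cv2.INTER_CUBIC))
E
```

```text
time_s: 22.32
position: [0.6388, 0.1134, 0.1201]
tcp_rot: [[-0.073, -0.005, 0.997], [-0.997, 0.0, -0.073], [0.0, -1.0, -0.005]]
force: [-5.1, -0.3, 1.3]
opening: 0.467
```

View pics/w17.png

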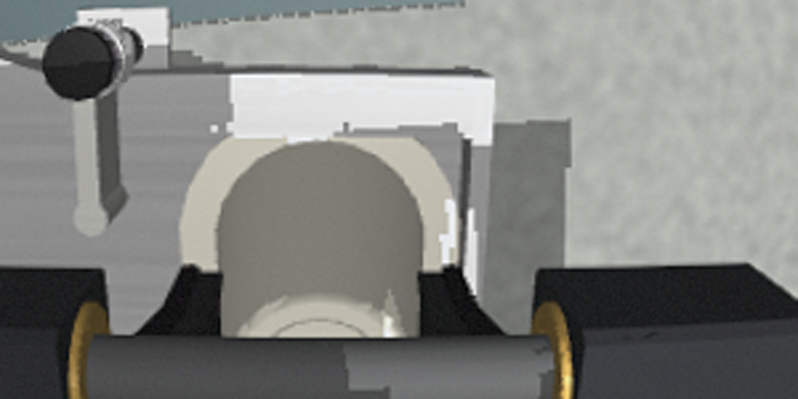

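```bash
python3 -m pendant '[[[0,0.05,-0.15],[0,0,0],1],[[0,0,0],[0,0,0],0.35],[[0,0,0],[0,0,0],0.35],[[0,0,0],[0,0,0],0.35],[[0,0,0],[0,0,0],0.35],[[0,-2,0],[0,0,0],0.35],[[0,-3.5,0],[0,0,0],0.35],[[0,-3.5,0],[0,0,0],0.35],[[0,-1,0],[0,0,0],0.35],[[0,0,0],[0,0,0],0.3],[[0,0,0],[0,0,0],0.3],[[0,0,0],[0,0,0],0.3]]'
python3 - <<'E'
from h import *
c=bot.capture("wrist")
cv2.imwrite("pics/w18.png",c["img"][:,:,::-1])
import pickle; pickle.dump(c,open("c18.pkl","wb"))
print("top")
cups("top")
print(rel((.539,-.2590,.215)))
E
```

```text
time_s: 23.37
position: [0.6384, 0.1132, 0.2182]
tcp_rot: [[-0.073, -0.003, 0.997], [-0.997, -0.0, -0.073], [0.0, -1.0, -0.003]]
force: [-0.3, -0.2, 0.7]
opening: 0.694
top
px (np.int32(236), np.int32(153), np.int32(15), np.int32(16), np.int32(150)) R 0.03 xy [0.686  0.2488] res 8.55
px (np.int32(398), np.int32(160), np.int32(21), np.int32(19), np.int32(297)) R 0.03 xy [ 0.6425 -0.2661] res 0.62
px (np.int32(426), np.int32(178), np.int32(21), np.int32(20), np.int32(215)) R 0.03 xy [ 0.583 -0.348] res 0.91
px (np.int32(395), np.int32(191), np.int32(25), np.int32(25), np.int32(330)) R 0.037 xy [ 0.5386 -0.2583] res 1.02
px (np.int32(426), np.int32(202), np.int32(26), np.int32(25), np.int32(316)) R 0.037 xy [ 0.5031 -0.3502] res 0.82
px (np.int32(396), np.int32(226), np.int32(26), np.int32(25), np.int32(348)) R 0.037 xy [ 0.4322 -0.2584] res 0.9
[37.85  0.3  -7.17]
```

View pics/w18.png

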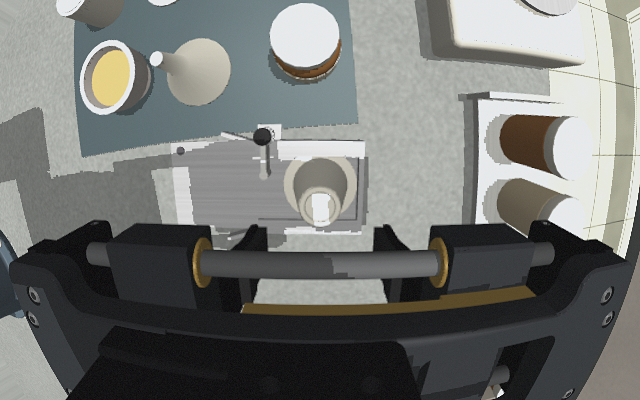

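```bash
python3 - <<'E'
from h import *
import pickle; c=pickle.load(open("c18.pkl","rb"))
print(cast(c,(320,211),.086,True).round(4), cast(c,[(284,188),(356,188),(320,151)],.008,True).round(4))
E
python3 -m pendant '[[[3.78,0,-0.72],[0,0,0],0.3],[[3.78,0,-0.72],[0,0,0],0.3],[[3.78,0,-0.72],[0,0,0],0.3],[[3.78,0,-0.72],[0,0,0],0.3],[[3.78,0,-0.72],[0,0,0],0.3],[[3.78,0,-0.72],[0,0,0],0.3],[[3.78,0,-0.72],[0,0,0],0.3],[[3.78,0,-0.72],[0,0,0],0.3],[[3.78,0,-0.72],[0,0,0],0.3],[[3.78,0,-0.72],[0,0,0],0.3],[[0,0,0],[0,0,0],0.3],[[0,0,0],[0,0,0],0.3],[[0,0,0],[0,0,0],0.3],[[0,0,0],[0,0,0],0.3]]'
python3 - <<'E'
from h import *
c=bot.capture("wrist")
cv2.imwrite("pics/w19.png",c["img"][:,:,::-1])
print(wfit(c,(.5386,-.2586),.037),rel((.539,-.2590,.115)))
E
```

```text
[[0.6375 0.1121 0.086 ]] [[0.601  0.1144 0.008 ]
 [0.6736 0.1092 0.008 ]
 [0.64   0.149  0.008 ]]
time_s: 24.63
position: [0.5397, -0.2569, 0.2189]
tcp_rot: [[-0.072, -0.002, 0.997], [-0.997, 0.002, -0.072], [-0.002, -1.0, -0.002]]
force: [-0.5, -1.2, 0.2]
opening: 0.699
(array([ 0.5385, -0.2592]), 341, np.float64(0.0019)) [ 0.25 10.42 -0.06]
```

View pics/w19.png

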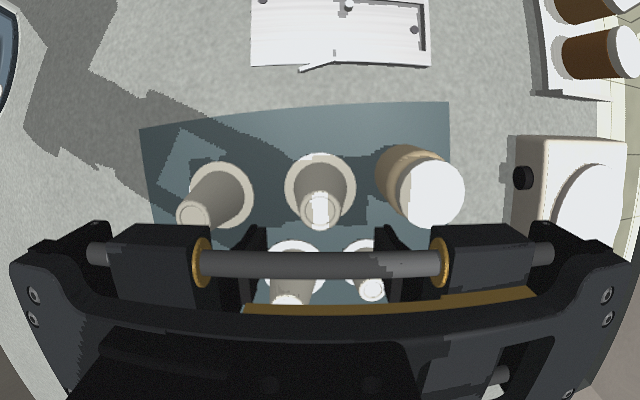

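```bash
python3 -m pendant '[[[0.2,3.5,-0.1],[0,0,0],0.3],[[0,3.5,0],[0,0,0],0.3],[[0,2.4,0],[0,0,0],0.3],[[0,0.9,0],[0,0,0],0.3],[[0,0,0],[0,0,0],0.3],[[0,0,0],[0,0,0],0.3],[[0,0,0],[0,0,0],0.3],[[0,0,0],[0,0,0],1],[[0,0,0],[0,0,0],1],[[0,0,0],[0,0,0],1],[[0,0,0],[0,0,0],1],[[0,0,0],[0,0,0],1],[[0,0,0],[0,0,0],1]]'; python3 -m pendant '[[[0,-2,0],[0,0,0],1],[[0,-3.5,0],[0,0,0],1],[[0,-3.5,0],[0,0,0],1],[[0,-3,0],[0,0,0],1],[[0,0,0],[0,0,0],1],[[0,0,0],[0,0,0],1]]'
python3 - <<'E'
from h import *
print(rel((.638,.1125,.235)))
E
```

```text
time_s: 25.77
position: [0.539, -0.2606, 0.1176]
tcp_rot: [[-0.073, 0.001, 0.997], [-0.997, -0.001, -0.073], [0.001, -1.0, 0.001]]
force: [-0.3, 0.6, 5.7]
opening: 0.466
time_s: 26.27
position: [0.5394, -0.2609, 0.2387]
tcp_rot: [[-0.073, 0.003, 0.997], [-0.997, -0.003, -0.073], [0.002, -1.0, 0.004]]
force: [-0.4, -0.4, -0.9]
opening: 0.464
[-37.96   0.31   7.11]
```

```bash
python3 -m pendant '[[[-3.77,0,0.71],[0,0,0],1],[[-3.77,0,0.71],[0,0,0],1],[[-3.77,0,0.71],[0,0,0],1],[[-3.77,0,0.71],[0,0,0],1],[[-3.77,0,0.71],[0,0,0],1],[[-3.77,0,0.71],[0,0,0],1],[[-3.77,0,0.71],[0,0,0],1],[[-3.77,0,0.71],[0,0,0],1],[[-3.77,0,0.71],[0,0,0],1],[[-3.77,0,0.71],[0,0,0],1],[[0,0,0],[0,0,0],1],[[0,0,0],[0,0,0],1],[[0,0,0],[0,0,0],1],[[0,0,0],[0,0,0],1],[[0,0,0],[0,0,0],1]]'
python3 - <<'E'
from h import *
c=bot.capture("wrist")
cv2.imwrite("pics/w20.png",c["img"][:,:,::-1])
print(rel((.638,.1107,.235)))
E
```

```text
time_s: 27.52
position: [0.6366, 0.1088, 0.2361]
tcp_rot: [[-0.075, -0.002, 0.997], [-0.997, -0.0, -0.075], [0.0, -1.0, -0.002]]
force: [0.0, 0.6, -0.7]
opening: 0.461
[-0.2   0.14  0.11]
```

View pics/w20.png

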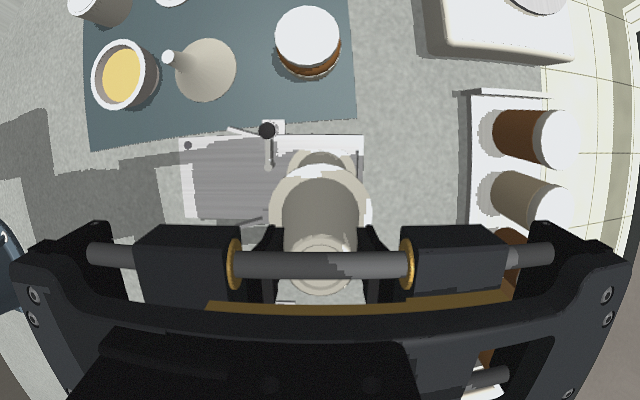

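```bash
python3 -m pendant '[[[-0.2,2,0.1],[0,0,0],1],[[0,2,0],[0,0,0],1],[[0,1.5,0],[0,0,0],1],[[0,1,0],[0,0,0],1],[[0,0,0],[0,0,0],1],[[0,0,0],[0,0,0],1]]'; python3 -m pendant '[[[0,0.5,0],[0,0,0],1],[[0,0.5,0],[0,0,0],1],[[0,0.3,0],[0,0,0],1],[[0,0,0],[0,0,0],1],[[0,0,0],[0,0,0],1]]'
```

```text
time_s: 28.07
position: [0.6381, 0.1117, 0.1716]
tcp_rot: [[-0.074, -0.001, 0.997], [-0.997, -0.0, -0.074], [0.0, -1.0, -0.001]]
force: [-0.5, 0.7, -1.2]
opening: 0.464
time_s: 28.48
position: [0.6381, 0.1124, 0.1588]
tcp_rot: [[-0.073, -0.0, 0.997], [-0.997, -0.0, -0.073], [0.0, -1.0, -0.0]]
force: [-0.2, -0.1, -0.2]
opening: 0.463
```

```bash
python3 -m pendant '[[[0.12,0.3,0],[0,0,0],1],[[0,0.3,0],[0,0,0],1],[[0,0,0],[0,0,0],1],[[0,0,0],[0,0,0],1]]'; python3 -m pendant '[[[0,0.2,0],[0,0,0],1],[[0,0.1,0],[0,0,0],1],[[0,0,0],[0,0,0],1],[[0,0,0],[0,0,0],1]]'
```

```text
time_s: 28.82
position: [0.6379, 0.1115, 0.1528]
tcp_rot: [[-0.073, -0.001, 0.997], [-0.997, 0.0, -0.073], [-0.0, -1.0, -0.001]]
force: [-1.5, 1.6, -0.1]
opening: 0.466
time_s: 29.15
position: [0.6378, 0.1118, 0.1506]
tcp_rot: [[-0.073, -0.0, 0.997], [-0.997, 0.001, -0.073], [-0.001, -1.0, -0.0]]
force: [-3.1, 3.0, 5.1]
opening: 0.47
```

```bash
python3 -m pendant '[[[0,0,0],[0,0,0],0.3],[[0,0,0],[0,0,0],0.3],[[0,0,0],[0,0,0],0.3],[[0,0,0],[0,0,0],0.3],[[0,-3,0],[0,0,0],0.3],[[0,-2,0],[0,0,0],0.3],[[0,0,0],[0,0,0],1],[[0,0,0],[0,0,0],1],[[0,0,0],[0,0,0],1],[[0,0,0],[0,0,0],1],[[0,0,0],[0,0,0],1],[[0,0,0],[0,0,0],1],[[0,0,0],[0,0,0],1],[[0,0,0],[0,0,0],1]]'
python3 - <<'E'
from h import *
c=bot.capture("wrist")
cv2.imwrite("pics/w21.png",c["img"][:,:,::-1])
print(rel((.638,.1122,.185)))
E
```

```text
time_s: 30.32
position: [0.638, 0.1111, 0.1993]
tcp_rot: [[-0.073, -0.001, 0.997], [-0.997, -0.0, -0.073], [0.0, -1.0, -0.001]]
force: [0.6, 0.1, 0.4]
opening: 0.176
[-0.1   1.45 -0.01]
```

View pics/w21.png

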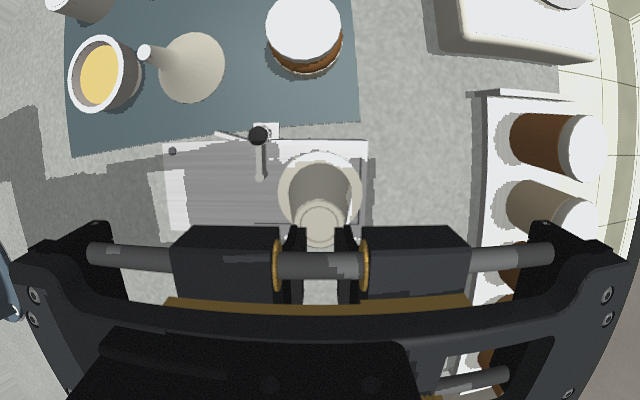

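```bash
python3 -m pendant '[[[-0.1,0.5,0],[0,0,0],1],[[0,0.5,0],[0,0,0],1],[[0,0.1,0],[0,0,0],1],[[0,0,0],[0,0,0],1],[[0,0,0],[0,0,0],1]]'; python3 -m pendant '[[[0,0.1,0],[0,0,0],1],[[0,0.1,0],[0,0,0],1],[[0,0.1,0],[0,0,0],1],[[0,0,0],[0,0,0],1],[[0,0,0],[0,0,0],1]]'
```

```text
time_s: 30.78
position: [0.638, 0.1122, 0.1885]
tcp_rot: [[-0.073, -0.001, 0.997], [-0.997, -0.0, -0.073], [0.0, -1.0, -0.001]]
force: [0.4, -0.8, 0.2]
opening: 0.002
time_s: 31.2
position: [0.6381, 0.1122, 0.1859]
tcp_rot: [[-0.073, -0.0, 0.997], [-0.997, -0.0, -0.073], [0.0, -1.0, -0.0]]
force: [-0.9, 0.0, 0.2]
opening: 0.004
```

```bash
python3 -m pendant '[[[0,0.1,0],[0,0,0],1],[[0,0.1,0],[0,0,0],1],[[0,0,0],[0,0,0],1],[[0,0,0],[0,0,0],1]]'; python3 -m pendant '[[[0,0.1,0],[0,0,0],1],[[0,0,0],[0,0,0],1],[[0,0,0],[0,0,0],1]]'
```

```text
time_s: 31.53
position: [0.6381, 0.1122, 0.1837]
tcp_rot: [[-0.073, -0.0, 0.997], [-0.997, 0.0, -0.073], [0.0, -1.0, -0.0]]
force: [-0.5, 0.5, 0.3]
opening: 0.003
time_s: 31.78
position: [0.6381, 0.1122, 0.1828]
tcp_rot: [[-0.073, -0.0, 0.997], [-0.997, 0.0, -0.073], [-0.0, -1.0, -0.0]]
force: [0.3, -0.0, 0.3]
opening: 0.007
```

```bash
python3 -m pendant '[[[0,0.1,0],[0,0,0],1],[[0,0,0],[0,0,0],1],[[0,0,0],[0,0,0],1]]'; python3 -m pendant '[[[0,0.1,0],[0,0,0],1],[[0,0,0],[0,0,0],1],[[0,0,0],[0,0,0],1]]'; python3 -m pendant '[[[0,0.05,0],[0,0,0],1],[[0,0,0],[0,0,0],1],[[0,0,0],[0,0,0],1]]'
```

```text
time_s: 32.03
position: [0.6381, 0.1122, 0.1818]
tcp_rot: [[-0.073, -0.0, 0.997], [-0.997, -0.0, -0.073], [0.0, -1.0, -0.0]]
force: [-0.3, 0.6, 0.5]
opening: 0.001
time_s: 32.28
position: [0.6384, 0.1122, 0.1811]
tcp_rot: [[-0.073, 0.001, 0.997], [-0.997, -0.0, -0.073], [-0.0, -1.0, 0.001]]
force: [0.3, -0.6, 1.4]
opening: 0.003
time_s: 32.53
position: [0.6385, 0.1122, 0.1808]
tcp_rot: [[-0.073, 0.001, 0.997], [-0.997, -0.0, -0.073], [-0.0, -1.0, 0.001]]
force: [-0.1, -0.4, 4.2]
opening: 0.009
```

```bash
python3 -m pendant '[[[0,0.05,0],[0,0,0],1],[[0,0,0],[0,0,0],1],[[0,0,0],[0,0,0],1]]'; python3 -m pendant '[[[0,-3,0],[0,0,0],0.5],[[0,-2,0],[0,0,0],0.3],[[0,0,0],[0,0,0],0.3],[[0,0,0],[0,0,0],0.3],[[0,0,0],[0,0,0],0.3]]'
python3 - <<'E'
from h import *
c=bot.capture("wrist")
cv2.imwrite("pics/w22.png",c["img"][:,:,::-1])
cups("top")
print(rel((.5031,-.3508,.225)))
E
```

```text
time_s: 32.78
position: [0.6386, 0.1122, 0.1805]
tcp_rot: [[-0.073, 0.001, 0.997], [-0.997, -0.0, -0.073], [-0.0, -1.0, 0.001]]
force: [0.5, -0.3, 5.2]
opening: 0.003
time_s: 33.2
position: [0.6373, 0.1122, 0.2288]
tcp_rot: [[-0.073, -0.002, 0.997], [-0.997, 0.0, -0.073], [0.0, -1.0, -0.002]]
force: [-0.1, -0.2, -0.1]
opening: 0.303
px (np.int32(235), np.int32(152), np.int32(16), np.int32(18), np.int32(173)) R 0.03 xy [0.683  0.2512] res 6.18
px (np.int32(398), np.int32(160), np.int32(21), np.int32(19), np.int32(297)) R 0.03 xy [ 0.6425 -0.2661] res 0.62
px (np.int32(426), np.int32(178), np.int32(21), np.int32(20), np.int32(213)) R 0.03 xy [ 0.5831 -0.3481] res 0.81
px (np.int32(426), np.int32(202), np.int32(26), np.int32(25), np.int32(315)) R 0.037 xy [ 0.5031 -0.3502] res 0.82
px (np.int32(396), np.int32(226), np.int32(26), np.int32(25), np.int32(348)) R 0.037 xy [ 0.4322 -0.2584] res 0.9
[47.15  0.36 -9.99]
```

View pics/w22.png

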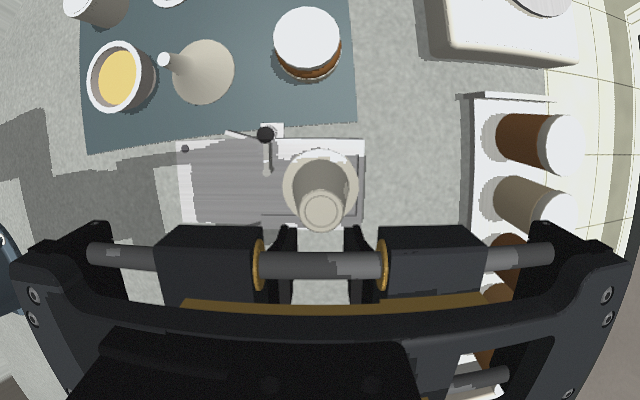

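```bash
python3 -m pendant '[[[3.93,0,-0.83],[0,0,0],0.3],[[3.93,0,-0.83],[0,0,0],0.3],[[3.93,0,-0.83],[0,0,0],0.3],[[3.93,0,-0.83],[0,0,0],0.3],[[3.93,0,-0.83],[0,0,0],0.3],[[3.93,0,-0.83],[0,0,0],0.3],[[3.93,0,-0.83],[0,0,0],0.3],[[3.93,0,-0.83],[0,0,0],0.3],[[3.93,0,-0.83],[0,0,0],0.3],[[3.93,0,-0.83],[0,0,0],0.3],[[3.93,0,-0.83],[0,0,0],0.3],[[3.93,0,-0.83],[0,0,0],0.3],[[0,0,0],[0,0,0],0.3],[[0,0,0],[0,0,0],0.3],[[0,0,0],[0,0,0],0.3],[[0,0,0],[0,0,0],0.3]]'
python3 - <<'E'
from h import *
c=bot.capture("wrist")
cv2.imwrite("pics/w23.png",c["img"][:,:,::-1])
q=wfit(c,(.5031,-.3508),.037);print(q,rel((*q[0],.115)))
E
```

```text
time_s: 34.63
position: [0.5043, -0.3493, 0.229]
tcp_rot: [[-0.072, -0.002, 0.997], [-0.997, 0.002, -0.072], [-0.002, -1.0, -0.002]]
force: [0.1, 0.1, 0.2]
opening: 0.699
(array([ 0.5026, -0.3507]), 340, np.float64(0.002)) [ 0.19 11.42 -0.17]
```

View pics/w23.png

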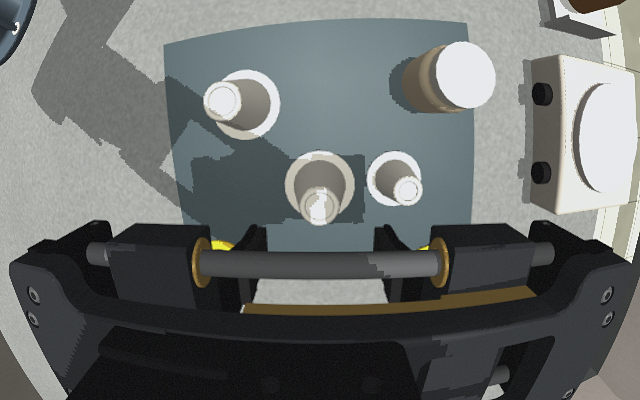

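```bash
python3 -m pendant '[[[0,3.5,-0.05],[0,0,0],0.3],[[0,3.5,0],[0,0,0],0.3],[[0,3,0],[0,0,0],0.3],[[0,1.2,0],[0,0,0],0.3],[[0,0,0],[0,0,0],0.3],[[0,0,0],[0,0,0],0.3],[[0,0,0],[0,0,0],0.3],[[0,0,0],[0,0,0],1],[[0,0,0],[0,0,0],1],[[0,0,0],[0,0,0],1],[[0,0,0],[0,0,0],1],[[0,0,0],[0,0,0],1],[[0,0,0],[0,0,0],1]]'; python3 -m pendant '[[[0,-2,0],[0,0,0],1],[[0,-3.5,0],[0,0,0],1],[[0,-3.5,0],[0,0,0],1],[[0,-3.5,0],[0,0,0],1],[[0,-2.5,0],[0,0,0],1],[[0,0,0],[0,0,0],1],[[0,0,0],[0,0,0],1],[[0,0,0],[0,0,0],1]]'
python3 - <<'E'
from h import *
print(rel((.638,.1122,.265)))
E
```

```text
time_s: 35.77
position: [0.5039, -0.3511, 0.1188]
tcp_rot: [[-0.073, 0.0, 0.997], [-0.997, -0.001, -0.073], [0.001, -1.0, 0.0]]
force: [-0.9, 0.9, 5.4]
opening: 0.462
time_s: 36.43
position: [0.5033, -0.3502, 0.2667]
tcp_rot: [[-0.073, -0.002, 0.997], [-0.997, 0.002, -0.073], [-0.002, -1.0, -0.002]]
force: [-0.5, 0.8, -2.2]
opening: 0.457
[-47.1    0.23  10.06]
```

```bash
python3 -m pendant '[[[-3.92,0,0.84],[0,0,0],1],[[-3.92,0,0.84],[0,0,0],1],[[-3.92,0,0.84],[0,0,0],1],[[-3.92,0,0.84],[0,0,0],1],[[-3.92,0,0.84],[0,0,0],1],[[-3.92,0,0.84],[0,0,0],1],[[-3.92,0,0.84],[0,0,0],1],[[-3.92,0,0.84],[0,0,0],1],[[-3.92,0,0.84],[0,0,0],1],[[-3.92,0,0.84],[0,0,0],1],[[-3.92,0,0.84],[0,0,0],1],[[-3.92,0,0.84],[0,0,0],1],[[0,0,0],[0,0,0],1],[[0,0,0],[0,0,0],1],[[0,0,0],[0,0,0],1],[[0,0,0],[0,0,0],1]]'
python3 - <<'E'
from h import *
c=bot.capture("wrist")
cv2.imwrite("pics/w24.png",c["img"][:,:,::-1])
print(rel((.638,.1122,.19)))
E
```

```text
time_s: 37.77
position: [0.6379, 0.1098, 0.2663]
tcp_rot: [[-0.074, -0.003, 0.997], [-0.997, -0.0, -0.074], [0.001, -1.0, -0.003]]
force: [0.4, -0.5, -1.1]
opening: 0.464
[-0.28  7.68 -0.02]
```

View pics/w24.png

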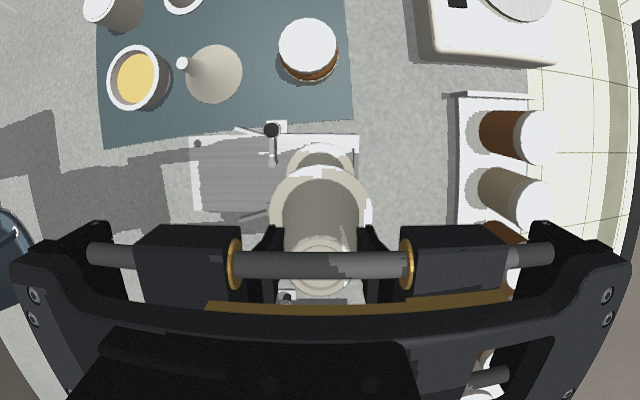

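```bash
python3 -m pendant '[[[-0.12,2,0],[0,0,0],1],[[0,2,0],[0,0,0],1],[[0,1.5,0],[0,0,0],1],[[0,1,0],[0,0,0],1],[[0,0,0],[0,0,0],1],[[0,0,0],[0,0,0],1]]'; python3 -m pendant '[[[0,0.5,0],[0,0,0],1],[[0,0.5,0],[0,0,0],1],[[0,0.2,0],[0,0,0],1],[[0,0,0],[0,0,0],1],[[0,0,0],[0,0,0],1]]'
```

```text
time_s: 38.32
position: [0.6388, 0.1111, 0.2026]
tcp_rot: [[-0.074, -0.001, 0.997], [-0.997, -0.0, -0.074], [0.0, -1.0, -0.001]]
force: [0.6, -0.2, -0.2]
opening: 0.463
time_s: 38.73
position: [0.6389, 0.1122, 0.191]
tcp_rot: [[-0.073, 0.0, 0.997], [-0.997, 0.0, -0.073], [-0.0, -1.0, 0.0]]
force: [0.2, 0.0, -1.2]
opening: 0.465
```

```bash
python3 -m pendant '[[[0,0.4,0],[0,0,0],1],[[0,0.3,0],[0,0,0],1],[[0,0.2,0],[0,0,0],1],[[0,0,0],[0,0,0],1],[[0,0,0],[0,0,0],1]]'; python3 -m pendant '[[[0,0.2,0],[0,0,0],1],[[0,0.1,0],[0,0,0],1],[[0,0,0],[0,0,0],1],[[0,0,0],[0,0,0],1]]'
```

```text
time_s: 39.15
position: [0.6387, 0.1123, 0.1816]
tcp_rot: [[-0.073, -0.001, 0.997], [-0.997, 0.0, -0.073], [-0.0, -1.0, -0.001]]
force: [0.4, 0.5, -0.6]
opening: 0.462
time_s: 39.48
position: [0.6385, 0.1125, 0.1795]
tcp_rot: [[-0.073, -0.001, 0.997], [-0.997, 0.001, -0.073], [-0.001, -1.0, -0.001]]
force: [-2.2, 1.8, 4.9]
opening: 0.463
```

```bash
python3 -m pendant '[[[0,0,0],[0,0,0],0.3],[[0,0,0],[0,0,0],0.3],[[0,0,0],[0,0,0],0.3],[[0,0,0],[0,0,0],0.3],[[0,-3,0],[0,0,0],0.3],[[0,-2,0],[0,0,0],0.3],[[0,0,0],[0,0,0],1],[[0,0,0],[0,0,0],1],[[0,0,0],[0,0,0],1],[[0,0,0],[0,0,0],1],[[0,0,0],[0,0,0],1],[[0,0,0],[0,0,0],1],[[0,0,0],[0,0,0],1],[[0,0,0],[0,0,0],1]]'
python3 - <<'E'
from h import *
c=bot.capture("wrist")
cv2.imwrite("pics/w25.png",c["img"][:,:,::-1])
print(rel((.638,.1122,.212)))
E
```

```text
time_s: 40.65
position: [0.6387, 0.1121, 0.2284]
tcp_rot: [[-0.073, -0.001, 0.997], [-0.997, -0.0, -0.073], [0.0, -1.0, -0.001]]
force: [-0.1, 0.1, 0.2]
opening: 0.18
[-0.    1.65 -0.08]
```

View pics/w25.png

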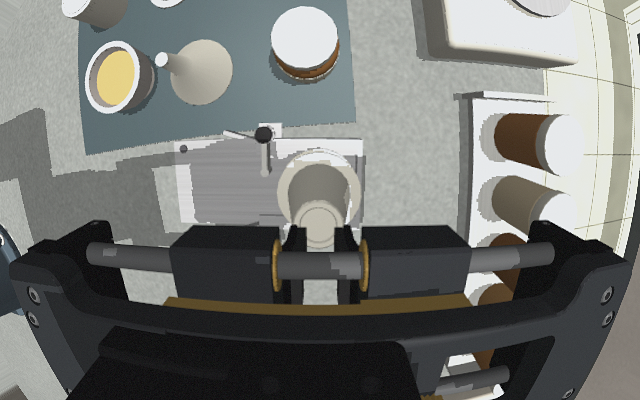

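```bash
python3 -m pendant '[[[0,0.6,0],[0,0,0],1],[[0,0.6,0],[0,0,0],1],[[0,0.3,0],[0,0,0],1],[[0,0.1,0],[0,0,0],1],[[0,0,0],[0,0,0],1],[[0,0,0],[0,0,0],1]]'; python3 -m pendant '[[[0,0.1,0],[0,0,0],1],[[0,0.1,0],[0,0,0],1],[[0,0,0],[0,0,0],1],[[0,0,0],[0,0,0],1]]'; python3 -m pendant '[[[0,0.1,0],[0,0,0],1],[[0,0,0],[0,0,0],1],[[0,0,0],[0,0,0],1]]'
```

```text
time_s: 41.2
position: [0.6389, 0.1121, 0.2127]
tcp_rot: [[-0.073, -0.0, 0.997], [-0.997, 0.0, -0.073], [0.0, -1.0, -0.0]]
force: [-0.6, -0.0, -0.5]
opening: 0.002
time_s: 41.53
position: [0.6389, 0.1121, 0.2109]
tcp_rot: [[-0.073, 0.0, 0.997], [-0.997, 0.0, -0.073], [-0.0, -1.0, 0.0]]
force: [0.0, -0.8, -0.4]
opening: 0.009
time_s: 41.78
position: [0.6388, 0.1122, 0.2098]
tcp_rot: [[-0.073, -0.0, 0.997], [-0.997, -0.0, -0.073], [0.0, -1.0, -0.0]]
force: [-0.7, -0.2, 0.3]
opening: 0.003
```

```bash
python3 -m pendant '[[[0,0.1,0],[0,0,0],1],[[0,0,0],[0,0,0],1],[[0,0,0],[0,0,0],1]]'; python3 -m pendant '[[[0,0.08,0],[0,0,0],1],[[0,0,0],[0,0,0],1],[[0,0,0],[0,0,0],1]]'; python3 -m pendant '[[[0,0.06,0],[0,0,0],1],[[0,0,0],[0,0,0],1],[[0,0,0],[0,0,0],1]]'
```

```text
time_s: 42.03
position: [0.6388, 0.1121, 0.2088]
tcp_rot: [[-0.073, -0.0, 0.997], [-0.997, 0.0, -0.073], [-0.0, -1.0, -0.0]]
force: [0.5, 0.4, 0.1]
opening: 0.011
time_s: 42.28
position: [0.6389, 0.1121, 0.2081]
tcp_rot: [[-0.073, 0.0, 0.997], [-0.997, 0.0, -0.073], [-0.0, -1.0, 0.0]]
force: [0.0, -0.8, -0.3]
opening: 0.006
time_s: 42.53
position: [0.6391, 0.1121, 0.2078]
tcp_rot: [[-0.073, 0.001, 0.997], [-0.997, 0.0, -0.073], [-0.0, -1.0, 0.001]]
force: [-0.3, -0.1, 1.7]
opening: 0.005
```

```bash
python3 -m pendant '[[[0,0.1,0],[0,0,0],1],[[0,0,0],[0,0,0],1],[[0,0,0],[0,0,0],1]]'; python3 -m pendant '[[[0,-3,0],[0,0,0],0.5],[[0,-2.5,0],[0,0,0],0.3],[[0,0,0],[0,0,0],0.3],[[0,0,0],[0,0,0],0.3],[[0,0,0],[0,0,0],0.3]]'
python3 - <<'E'
from h import *
cups("top")
print(rel((.4319,-.2593,.225)))
E
```

```text
time_s: 42.78
position: [0.6394, 0.1122, 0.2073]
tcp_rot: [[-0.073, 0.002, 0.997], [-0.997, 0.0, -0.073], [-0.0, -1.0, 0.002]]
force: [-0.0, 0.5, 5.0]
opening: 0.005
time_s: 43.2
position: [0.6382, 0.1121, 0.2606]
tcp_rot: [[-0.073, -0.002, 0.997], [-0.997, -0.0, -0.073], [0.0, -1.0, -0.002]]
force: [0.1, 0.3, -0.7]
opening: 0.299
px (np.int32(231), np.int32(148), np.int32(16), np.int32(22), np.int32(272)) R 0.037 xy [0.6899 0.2673] res 5.84
px (np.int32(398), np.int32(160), np.int32(21), np.int32(19), np.int32(297)) R 0.03 xy [ 0.6425 -0.2661] res 0.62
px (np.int32(426), np.int32(178), np.int32(21), np.int32(20), np.int32(213)) R 0.03 xy [ 0.5831 -0.3481] res 0.81
px (np.int32(396), np.int32(226), np.int32(26), np.int32(25), np.int32(348)) R 0.037 xy [ 0.4322 -0.2584] res 0.87
px (np.int32(132), np.int32(280), np.int32(20), np.int32(6), np.int32(86)) R 0.037 xy [0.3427 0.5544] res 4.85
[ 38.55   3.56 -17.82]
```

D: 12 rows of [3.2,0.3,-1.485].

```bash
python3 -m pendant '[[[3.21,0.3,-1.485],[0,0,0],0.3],[[3.21,0.3,-1.485],[0,0,0],0.3],[[3.21,0.3,-1.485],[0,0,0],0.3],[[3.21,0.3,-1.485],[0,0,0],0.3],[[3.21,0.3,-1.485],[0,0,0],0.3],[[3.21,0.3,-1.485],[0,0,0],0.3],[[3.21,0.3,-1.485],[0,0,0],0.3],[[3.21,0.3,-1.485],[0,0,0],0.3],[[3.21,0.3,-1.485],[0,0,0],0.3],[[3.21,0.3,-1.485],[0,0,0],0.3],[[3.21,0.3,-1.485],[0,0,0],0.3],[[3.21,0.3,-1.485],[0,0,0],0.3],[[0,0,0],[0,0,0],0.3],[[0,0,0],[0,0,0],0.3],[[0,0,0],[0,0,0],0.3],[[0,0,0],[0,0,0],0.3],[[0,0,0],[0,0,0],0.3]]'
python3 - <<'E'
from h import *
c=bot.capture("wrist")
cv2.imwrite("pics/w26.png",c["img"][:,:,::-1])
q=wfit(c,(.4319,-.259),.037);print(q,rel((*q[0],.116)))
E
```

```text
time_s: 44.67
position: [0.4334, -0.2576, 0.2252]
tcp_rot: [[-0.071, -0.001, 0.997], [-0.997, 0.001, -0.071], [-0.001, -1.0, -0.001]]
force: [0.2, -0.1, 0.3]
opening: 0.697
(array([ 0.4319, -0.2592]), 341, np.float64(0.0022)) [ 0.17 10.93 -0.15]
```

View pics/w26.png

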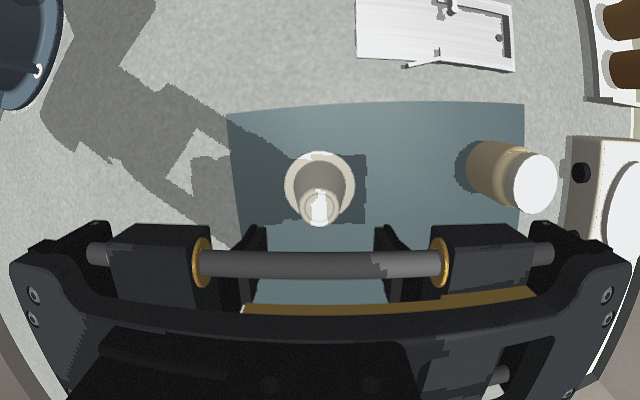

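```bash
python3 -m pendant '[[[0,3.5,-0.05],[0,0,0],0.3],[[0,3.5,0],[0,0,0],0.3],[[0,2.6,0],[0,0,0],0.3],[[0,1.1,0],[0,0,0],0.3],[[0,0,0],[0,0,0],0.3],[[0,0,0],[0,0,0],0.3],[[0,0,0],[0,0,0],0.3],[[0,0,0],[0,0,0],1],[[0,0,0],[0,0,0],1],[[0,0,0],[0,0,0],1],[[0,0,0],[0,0,0],1],[[0,0,0],[0,0,0],1],[[0,0,0],[0,0,0],1]]'; python3 -m pendant '[[[0,-2,0],[0,0,0],1],[[0,-3.5,0],[0,0,0],1],[[0,-3.5,0],[0,0,0],1],[[0,-3.5,0],[0,0,0],1],[[0,-3,0],[0,0,0],1],[[0,-2,0],[0,0,0],1],[[0,0,0],[0,0,0],1],[[0,0,0],[0,0,0],1],[[0,0,0],[0,0,0],1]]'
python3 - <<'E'
from h import *
print(rel((.6383,.1122,.29)))
E
```

```text
time_s: 45.8
position: [0.4327, -0.2592, 0.1191]
tcp_rot: [[-0.073, 0.001, 0.997], [-0.997, -0.001, -0.073], [0.001, -1.0, 0.001]]
force: [-0.1, -0.2, 4.5]
opening: 0.462
time_s: 46.55
position: [0.4318, -0.2584, 0.2923]
tcp_rot: [[-0.073, -0.002, 0.997], [-0.997, 0.002, -0.073], [-0.002, -1.0, -0.002]]
force: [0.3, 0.4, -2.0]
opening: 0.464
[-38.46   0.26  17.89]
```

```bash
python3 -m pendant '[[[-3.21,0,1.49],[0,0,0],1],[[-3.21,0,1.49],[0,0,0],1],[[-3.21,0,1.49],[0,0,0],1],[[-3.21,0,1.49],[0,0,0],1],[[-3.21,0,1.49],[0,0,0],1],[[-3.21,0,1.49],[0,0,0],1],[[-3.21,0,1.49],[0,0,0],1],[[-3.21,0,1.49],[0,0,0],1],[[-3.21,0,1.49],[0,0,0],1],[[-3.21,0,1.49],[0,0,0],1],[[-3.21,0,1.49],[0,0,0],1],[[-3.21,0,1.49],[0,0,0],1],[[0,0,0],[0,0,0],1],[[0,0,0],[0,0,0],1],[[0,0,0],[0,0,0],1],[[0,0,0],[0,0,0],1],[[0,0,0],[0,0,0],1]]'
python3 - <<'E'
from h import *
c=bot.capture("wrist")
cv2.imwrite("pics/w27.png",c["img"][:,:,::-1])
print(rel((.6383,.1122,.208)))
E
```

```text
time_s: 47.97
position: [0.6383, 0.1108, 0.2927]
tcp_rot: [[-0.075, -0.002, 0.997], [-0.997, -0.0, -0.075], [0.0, -1.0, -0.002]]
force: [0.7, -0.3, -0.3]
opening: 0.461
[-0.14  8.51 -0.02]
```

View pics/w27.png

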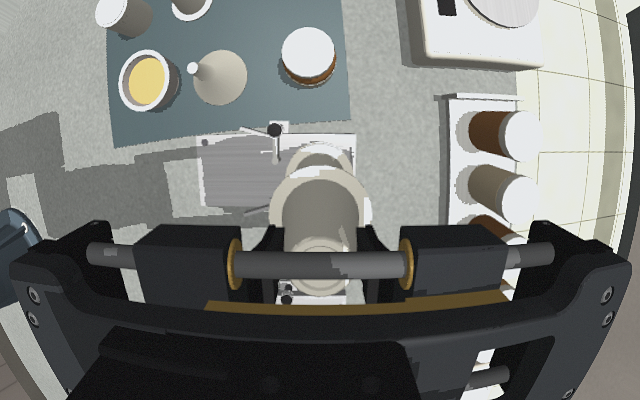

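```bash
python3 -m pendant '[[[-0.03,2,0],[0,0,0],1],[[0,2,0],[0,0,0],1],[[0,1.5,0],[0,0,0],1],[[0,1.3,0],[0,0,0],1],[[0,0.5,0],[0,0,0],1],[[0,0,0],[0,0,0],1],[[0,0,0],[0,0,0],1]]'; python3 -m pendant '[[[0,0.5,0],[0,0,0],1],[[0,0.3,0],[0,0,0],1],[[0,0.2,0],[0,0,0],1],[[0,0,0],[0,0,0],1],[[0,0,0],[0,0,0],1]]'; python3 -m pendant '[[[0,0.2,0],[0,0,0],1],[[0,0,0],[0,0,0],1],[[0,0,0],[0,0,0],1]]'
```

```text
time_s: 48.6
position: [0.6392, 0.1118, 0.2209]
tcp_rot: [[-0.074, 0.0, 0.997], [-0.997, -0.0, -0.074], [0.0, -1.0, 0.0]]
force: [0.6, 0.2, -1.7]
opening: 0.46
time_s: 49.02
position: [0.6389, 0.1125, 0.2104]
tcp_rot: [[-0.073, -0.0, 0.997], [-0.997, 0.0, -0.073], [-0.0, -1.0, -0.0]]
force: [-0.7, 0.6, -2.6]
opening: 0.464
time_s: 49.27
position: [0.6389, 0.1126, 0.2085]
tcp_rot: [[-0.073, -0.0, 0.997], [-0.997, 0.0, -0.073], [-0.0, -1.0, -0.0]]
force: [-0.4, -0.1, -0.5]
opening: 0.462
```

```bash
python3 -m pendant '[[[0,0.15,0],[0,0,0],1],[[0,0,0],[0,0,0],1],[[0,0,0],[0,0,0],1]]'; python3 -m pendant '[[[0,0.1,0],[0,0,0],1],[[0,0,0],[0,0,0],1],[[0,0,0],[0,0,0],1]]'
```

```text
time_s: 49.52
position: [0.6389, 0.1126, 0.2071]
tcp_rot: [[-0.073, -0.0, 0.997], [-0.997, 0.0, -0.073], [-0.0, -1.0, -0.0]]
force: [-1.6, 1.8, 1.2]
opening: 0.462
time_s: 49.77
position: [0.639, 0.1126, 0.2062]
tcp_rot: [[-0.073, 0.0, 0.997], [-0.997, 0.0, -0.073], [-0.0, -1.0, 0.0]]
force: [-2.1, 1.4, 3.5]
opening: 0.463
```

```bash
python3 -m pendant '[[[0,0,0],[0,0,0],0.3],[[0,0,0],[0,0,0],0.3],[[0,0,0],[0,0,0],0.3],[[0,0,0],[0,0,0],0.3],[[0,-3,0],[0,0,0],0.3],[[0,-2,0],[0,0,0],0.3],[[0,0,0],[0,0,0],1],[[0,0,0],[0,0,0],1],[[0,0,0],[0,0,0],1],[[0,0,0],[0,0,0],1],[[0,0,0],[0,0,0],1],[[0,0,0],[0,0,0],1],[[0,0,0],[0,0,0],1],[[0,0,0],[0,0,0],1],[[0,0,0],[0,0,0],1],[[0,0,0],[0,0,0],1]]'
python3 - <<'E'
from h import *
c=bot.capture("wrist")
cv2.imwrite("pics/w28.png",c["img"][:,:,::-1])
print(rel((.638,.1122,.237)))
E
```

```text
time_s: 51.1
position: [0.639, 0.1124, 0.2558]
tcp_rot: [[-0.073, -0.0, 0.997], [-0.997, 0.0, -0.073], [-0.0, -1.0, -0.0]]
force: [0.3, -0.6, 0.9]
opening: 0.042
[ 0.03  1.89 -0.1 ]
```

View pics/w28.png

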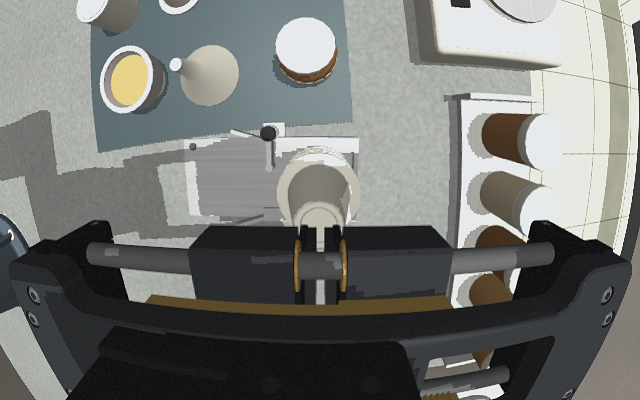

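```bash
python3 -m pendant '[[[0,0.7,0],[0,0,0],1],[[0,0.7,0],[0,0,0],1],[[0,0.4,0],[0,0,0],1],[[0,0,0],[0,0,0],1],[[0,0,0],[0,0,0],1]]'; python3 -m pendant '[[[0,0.1,0],[0,0,0],1],[[0,0.1,0],[0,0,0],1],[[0,0,0],[0,0,0],1],[[0,0,0],[0,0,0],1]]'; python3 -m pendant '[[[0,0.1,0],[0,0,0],1],[[0,0,0],[0,0,0],1],[[0,0,0],[0,0,0],1]]'
```

```text
time_s: 51.57
position: [0.6387, 0.1124, 0.2372]
tcp_rot: [[-0.073, -0.001, 0.997], [-0.997, -0.0, -0.073], [0.0, -1.0, -0.001]]
force: [-0.3, 0.4, -0.3]
opening: -0.001
time_s: 51.9
position: [0.639, 0.1124, 0.2361]
tcp_rot: [[-0.073, 0.0, 0.997], [-0.997, 0.0, -0.073], [-0.0, -1.0, 0.0]]
force: [-0.8, 0.7, -0.4]
opening: 0.003
time_s: 52.15
position: [0.639, 0.1124, 0.235]
tcp_rot: [[-0.073, 0.0, 0.997], [-0.997, 0.0, -0.073], [-0.0, -1.0, 0.0]]
force: [1.0, 0.3, -1.0]
opening: 0.003
```

```bash
python3 -m pendant '[[[0,0.1,0],[0,0,0],1],[[0,0,0],[0,0,0],1],[[0,0,0],[0,0,0],1]]'; python3 -m pendant '[[[0,0.08,0],[0,0,0],1],[[0,0,0],[0,0,0],1],[[0,0,0],[0,0,0],1]]'
```

```text
time_s: 52.4
position: [0.6392, 0.1124, 0.2345]
tcp_rot: [[-0.073, 0.001, 0.997], [-0.997, -0.0, -0.073], [-0.0, -1.0, 0.001]]
force: [-0.3, -0.1, 3.4]
opening: 0.008
time_s: 52.65
position: [0.6395, 0.1124, 0.2342]
tcp_rot: [[-0.073, 0.002, 0.997], [-0.997, -0.0, -0.073], [-0.0, -1.0, 0.002]]
force: [0.8, 0.1, 4.7]
opening: 0.002
```

```bash
python3 -m pendant '[[[0,-3,0],[0,0,0],0.5],[[0,-2,0],[0,0,0],0.3],[[0,0,0],[0,0,0],0.3],[[0,0,0],[0,0,0],0.3],[[0,0,0],[0,0,0],0.3]]'
python3 - <<'E'
from h import *
c=bot.capture("wrist")
cv2.imwrite("pics/w29.png",c["img"][:,:,::-1])
c,_=cups("top"); cv2.imwrite("pics/t29.png",cv2.resize(c["img"][130:280,170:470,::-1],None,fx=2.6,fy=2.6,interpolation=cv2.INTER_CUBIC))
c=bot.capture("scene"); cv2.imwrite("pics/s29.png",cv2.resize(c["img"][80:320,170:490,::-1],None,fx=2.5,fy=2.5,interpolation=cv2.INTER_CUBIC))
print(rel((.583,-.3488,.205)))
E
```

```text
time_s: 53.07
position: [0.6382, 0.1124, 0.282]
tcp_rot: [[-0.073, -0.002, 0.997], [-0.997, 0.0, -0.073], [0.0, -1.0, -0.002]]
force: [-0.4, 0.9, -0.1]
opening: 0.299
px (np.int32(228), np.int32(145), np.int32(17), np.int32(25), np.int32(342)) R 0.037 xy [0.6904 0.2622] res 6.48
px (np.int32(398), np.int32(160), np.int32(21), np.int32(19), np.int32(297)) R 0.03 xy [ 0.6425 -0.2661] res 0.62
px (np.int32(426), np.int32(178), np.int32(21), np.int32(20), np.int32(213)) R 0.03 xy [ 0.5831 -0.3481] res 0.81
[46.4   7.66 -2.11]
```

View pics/w29.png

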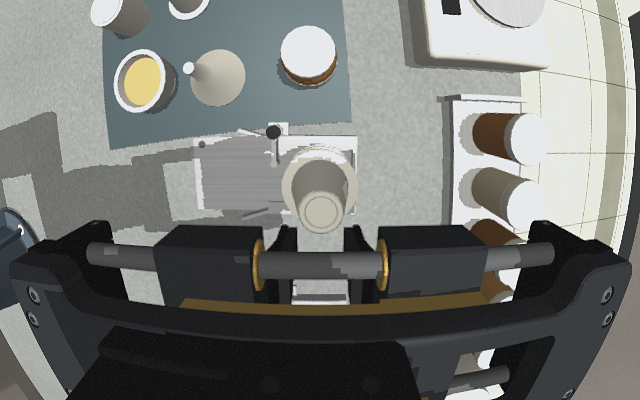

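View pics/s29.png

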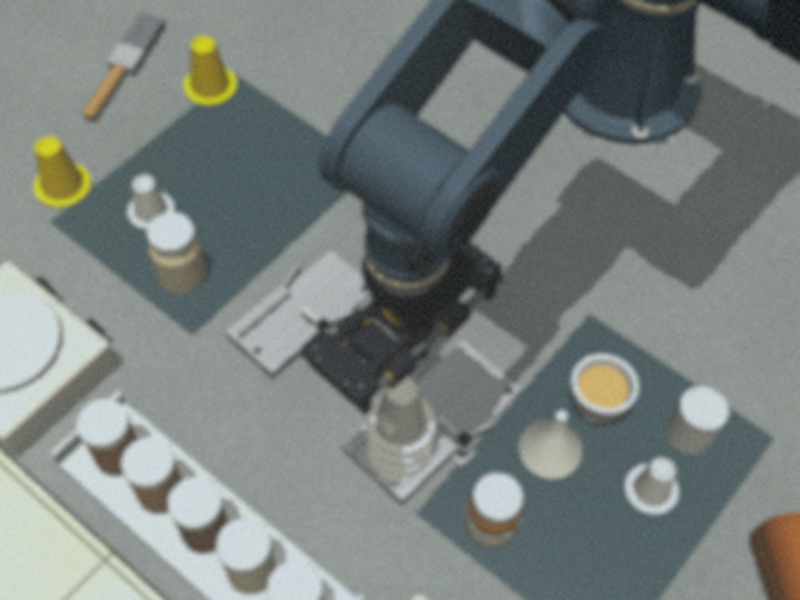

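```bash
python3 -m pendant '[[[3.87,0,-0.18],[0,0,0],0.35],[[3.87,0,-0.18],[0,0,0],0.35],[[3.87,0,-0.18],[0,0,0],0.35],[[3.87,0,-0.18],[0,0,0],0.35],[[3.87,0,-0.18],[0,0,0],0.35],[[3.87,0,-0.18],[0,0,0],0.35],[[3.87,0.6,-0.18],[0,0,0],0.35],[[3.87,1.2,-0.18],[0,0,0],0.35],[[3.87,1.2,-0.18],[0,0,0],0.35],[[3.87,1.2,-0.18],[0,0,0],0.35],[[3.87,1.2,-0.18],[0,0,0],0.35],[[3.87,1.2,-0.18],[0,0,0],0.35],[[0,1,0],[0,0,0],0.35],[[0,0,0],[0,0,0],0.35],[[0,0,0],[0,0,0],0.35],[[0,0,0],[0,0,0],0.35],[[0,0,0],[0,0,0],0.35]]'
python3 - <<'E'
from h import *
c=bot.capture("wrist")
cv2.imwrite("pics/w30.png",c["img"][:,:,::-1])
q=wfit(c,(.583,-.3488),.030);print(q,rel((*q[0],.106)))
E
```

```text
time_s: 54.63
position: [0.5842, -0.3477, 0.2078]
tcp_rot: [[-0.071, 0.001, 0.997], [-0.997, -0.0, -0.071], [0.0, -1.0, 0.001]]
force: [0.1, 0.4, -0.4]
opening: 0.65
(array([ 0.5824, -0.349 ]), 168, np.float64(0.0005)) [ 0.14 10.2  -0.19]
```

View pics/w30.png

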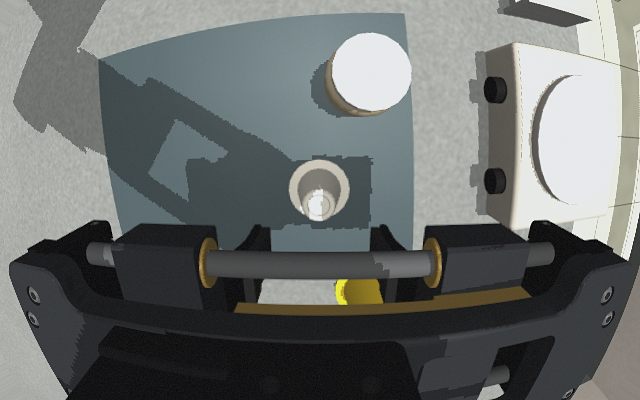

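```bash
python3 -m pendant '[[[0,3.5,-0.1],[0,0,0],0.35],[[0,3.5,0],[0,0,0],0.35],[[0,2,0],[0,0,0],0.35],[[0,1.1,0],[0,0,0],0.35],[[0,0,0],[0,0,0],0.35],[[0,0,0],[0,0,0],0.35],[[0,0,0],[0,0,0],0.35]]'; python3 -m pendant '[[[0,0,0],[0,0,0],1],[[0,0,0],[0,0,0],1],[[0,0,0],[0,0,0],1],[[0,0,0],[0,0,0],1],[[0,0,0],[0,0,0],1],[[0,0,0],[0,0,0],1],[[0,0,0],[0,0,0],1]]'
```

```text
time_s: 55.27
position: [0.5838, -0.3496, 0.1081]
tcp_rot: [[-0.072, 0.003, 0.997], [-0.997, -0.002, -0.072], [0.002, -1.0, 0.003]]
force: [0.3, -0.4, -1.1]
opening: 0.65
time_s: 55.85
position: [0.5828, -0.3493, 0.1067]
tcp_rot: [[-0.073, 0.001, 0.997], [-0.997, -0.001, -0.073], [0.0, -1.0, 0.001]]
force: [-0.0, 0.3, 2.4]
opening: 0.363
```

```bash
python3 -m pendant '[[[0,-2,0],[0,0,0],1],[[0,-3.5,0],[0,0,0],1],[[0,-3.5,0],[0,0,0],1],[[0,-2,0],[0,0,0],1],[[0,0,0],[0,0,0],1],[[0,0,0],[0,0,0],1]]'
python3 - <<'E'
from h import *
print(rel((.527,-.0918,.215)))
E
```

```text
time_s: 56.35
position: [0.5829, -0.3494, 0.2175]
tcp_rot: [[-0.073, 0.002, 0.997], [-0.997, -0.002, -0.073], [0.002, -1.0, 0.002]]
force: [-0.4, -0.6, -0.7]
opening: 0.365
[-25.29   0.19  -7.46]
```

```bash
python3 -m pendant '[[[-3.16,0,-0.93],[0,0,0],1],[[-3.16,0,-0.93],[0,0,0],1],[[-3.16,0,-0.93],[0,0,0],1],[[-3.16,0,-0.93],[0,0,0],1],[[-3.16,0,-0.93],[0,0,0],1],[[-3.16,0,-0.93],[0,0,0],1],[[-3.16,0,-0.93],[0,0,0],1],[[-3.16,0,-0.93],[0,0,0],1],[[0,0,0],[0,0,0],1],[[0,0,0],[0,0,0],1],[[0,0,0],[0,0,0],1],[[0,0,0],[0,0,0],1],[[0,0,0],[0,0,0],1],[[0,0,0],[0,0,0],1],[[0,0,0],[0,0,0],1]]'
python3 - <<'E'
from h import *
c=bot.capture("wrist")
cv2.imwrite("pics/w31.png",c["img"][:,:,::-1])
import pickle; pickle.dump(c,open("c31.pkl","wb"))
cv2.imwrite("pics/w31z.png",cv2.resize(c["img"][120:280,220:480,::-1],None,fx=3,fy=3,interpolation=cv2.INTER_CUBIC))
c=bot.capture("top"); pickle.dump(c,open("c31t.pkl","wb"))
print(bot.read_state()["position"])
E
```

```text
time_s: 57.6
position: [0.527, -0.0924, 0.216]
tcp_rot: [[-0.074, 0.0, 0.997], [-0.997, -0.0, -0.074], [0.0, -1.0, 0.0]]
force: [0.2, -0.6, -1.5]
opening: 0.361
[ 0.5268699  -0.09209604  0.216107  ]
```

View pics/w31.png

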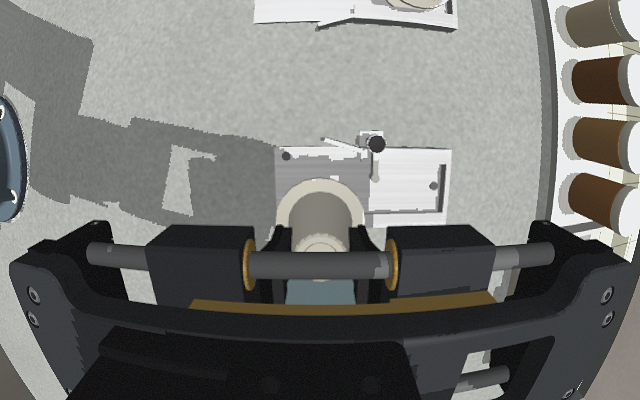

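View pics/w31z.png

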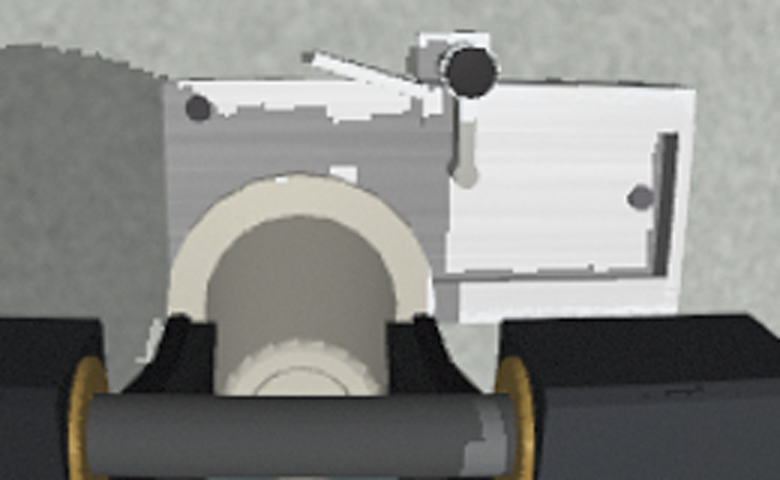

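```bash
python3 - <<'E'
from h import *
import pickle; c=pickle.load(open("c31.pkl","rb"))
f=lambda u,v,z:cast(c,(220+u/3,120+v/3),z,True)[0].round(4)
for n,u,v,z in [("fl",165,80,.004),("cdot",198,108,.004),("bdot",641,198,.004),("lipR1",455,272,.018),("lipR2",650,268,.018),("stop",655,200,.004),("tip",465,186,.034),("hub",468,72,.038),("bl",695,88,.018),("br",678,312,.018),("flange +y",300,174,.118),("fl-",168,290,.118),("fl+",430,290,.118)]: print(n,f(u,v,z))
E
```

```text
fl [ 0.4851 -0.0488  0.004 ]
cdot [ 0.4952 -0.0591  0.004 ]
bdot [ 0.6466 -0.1007  0.004 ]
lipR1 [ 0.5762 -0.1178  0.018 ]
lipR2 [ 0.6453 -0.1221  0.018 ]
stop [ 0.652  -0.1017  0.004 ]
tip [ 0.5777 -0.0853  0.034 ]
hub [ 0.5794 -0.05    0.038 ]
bl [ 0.6611 -0.0606  0.018 ]
br [ 0.6569 -0.1394  0.018 ]
flange +y [ 0.5289 -0.0611  0.118 ]
fl- [ 0.4982 -0.0846  0.118 ]
fl+ [ 0.5552 -0.0889  0.118 ]
```

```bash
python3 -m pendant '[[[-0.03,3.5,0],[0,0,0],1],[[0,3.5,0],[0,0,0],1],[[0,2,0],[0,0,0],1],[[0,0.8,0],[0,0,0],1],[[0,0,0],[0,0,0],1],[[0,0,0],[0,0,0],1],[[0,0,0],[0,0,0],1]]'; python3 -m pendant '[[[0,0.3,0],[0,0,0],1],[[0,0.15,0],[0,0,0],1],[[0,0,0],[0,0,0],1],[[0,0,0],[0,0,0],1]]'
```

```text
time_s: 58.28
position: [0.5278, -0.0917, 0.1194]
tcp_rot: [[-0.073, 0.003, 0.997], [-0.997, -0.001, -0.073], [0.001, -1.0, 0.003]]
force: [1.2, -0.7, -0.5]
opening: 0.359
time_s: 58.62
position: [0.527, -0.0913, 0.1141]
tcp_rot: [[-0.073, 0.001, 0.997], [-0.997, -0.0, -0.073], [0.0, -1.0, 0.001]]
force: [0.5, -0.1, -0.8]
opening: 0.359
```

```bash
python3 -m pendant '[[[0,0.2,0],[0,0,0],1],[[0,0,0],[0,0,0],1],[[0,0,0.7],[0,0,0],1],[[0,0,0.7],[0,0,0],1],[[0,0,0.7],[0,0,0],1],[[0,0,0],[0,0,0],1],[[0,0,0],[0,0,0],1]]'; python3 -m pendant '[[[0,0,0.7],[0,0,0],1],[[0,0,0.7],[0,0,0],1],[[0,0,0],[0,0,0],1],[[0,0,0],[0,0,0],1]]'
```

```text
time_s: 59.2
position: [0.5486, -0.0929, 0.1116]
tcp_rot: [[-0.073, 0.001, 0.997], [-0.997, -0.0, -0.073], [0.0, -1.0, 0.001]]
force: [-0.3, 0.4, 0.1]
opening: 0.364
time_s: 59.53
position: [0.5622, -0.0939, 0.1117]
tcp_rot: [[-0.073, 0.0, 0.997], [-0.997, -0.0, -0.073], [0.0, -1.0, 0.0]]
force: [-1.3, -0.2, -0.6]
opening: 0.36
```

```bash
python3 -m pendant '[[[0,0,0.7],[0,0,0],1],[[0,0,0.7],[0,0,0],1],[[0,0,0.7],[0,0,0],1],[[0,0,0],[0,0,0],1]]'; python3 -m pendant '[[[0,0,0.7],[0,0,0],1],[[0,0,0.7],[0,0,0],1],[[0,0,0.5],[0,0,0],1],[[0,0,0],[0,0,0],1],[[0,0,0],[0,0,0],1]]'
python3 - <<'E'
from h import *
c=bot.capture("wrist")
cv2.imwrite("pics/w32z.png",cv2.resize(c["img"][120:280,220:480,::-1],None,fx=3,fy=3,interpolation=cv2.INTER_CUBIC))
E
```

```text
time_s: 59.87
position: [0.5853, -0.0963, 0.112]
tcp_rot: [[-0.073, 0.004, 0.997], [-0.997, -0.002, -0.073], [0.002, -1.0, 0.005]]
force: [1.1, -2.8, -0.9]
opening: 0.36
time_s: 60.28
position: [0.6029, -0.0973, 0.112]
tcp_rot: [[-0.073, 0.003, 0.997], [-0.997, -0.001, -0.073], [0.001, -1.0, 0.003]]
force: [0.8, -2.3, 0.1]
opening: 0.361
```

View pics/w32z.png

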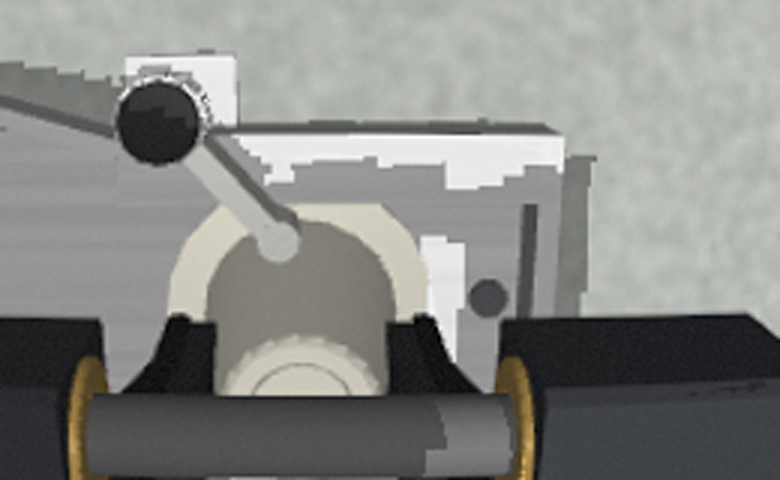

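```bash
python3 -m pendant '[[[0,0,0.5],[0,0,0],1],[[0,0,0.5],[0,0,0],1],[[0,0,0.3],[0,0,0],1],[[0,0,0],[0,0,0],1],[[0,0,0],[0,0,0],1]]'; python3 -m pendant '[[[0,0,0.2],[0,0,0],1],[[0,0,0.2],[0,0,0],1],[[0,0,0],[0,0,0],1],[[0,0,0],[0,0,0],1]]'; python3 -m pendant '[[[0,0,0.2],[0,0,0],1],[[0,0,0],[0,0,0],1],[[0,0,0],[0,0,0],1]]'
```

```text
time_s: 60.75
position: [0.6146, -0.0973, 0.1115]
tcp_rot: [[-0.073, -0.0, 0.997], [-0.997, 0.001, -0.073], [-0.0, -1.0, -0.0]]
force: [0.5, -0.9, -0.6]
opening: 0.364
time_s: 61.08
position: [0.6187, -0.0979, 0.1116]
tcp_rot: [[-0.073, 0.0, 0.997], [-0.997, 0.0, -0.073], [-0.0, -1.0, 0.0]]
force: [0.2, -0.1, 0.0]
opening: 0.361
time_s: 61.33
position: [0.6207, -0.0981, 0.1117]
tcp_rot: [[-0.073, 0.0, 0.997], [-0.997, -0.0, -0.073], [0.0, -1.0, 0.0]]
force: [0.6, -0.3, -0.0]
opening: 0.361
```

```bash
python3 -m pendant '[[[0,0,0.2],[0,0,0],1],[[0,0,0],[0,0,0],1],[[0,0,0],[0,0,0],1]]'; python3 -m pendant '[[[0,0,0.15],[0,0,0],1],[[0,0,0],[0,0,0],1],[[0,0,0],[0,0,0],1]]'
python3 - <<'E'
from h import *
c=bot.capture("wrist")
cv2.imwrite("pics/w33z.png",cv2.resize(c["img"][120:280,220:480,::-1],None,fx=3,fy=3,interpolation=cv2.INTER_CUBIC))
E
```

```text
time_s: 61.58
position: [0.6227, -0.0983, 0.1117]
tcp_rot: [[-0.073, 0.0, 0.997], [-0.997, -0.0, -0.073], [0.0, -1.0, 0.0]]
force: [0.0, 0.4, 0.4]
opening: 0.361
time_s: 61.83
position: [0.624, -0.0983, 0.1116]
tcp_rot: [[-0.073, -0.0, 0.997], [-0.997, 0.0, -0.073], [-0.0, -1.0, -0.0]]
force: [-0.1, -0.1, -0.6]
opening: 0.361
```

View pics/w33z.png

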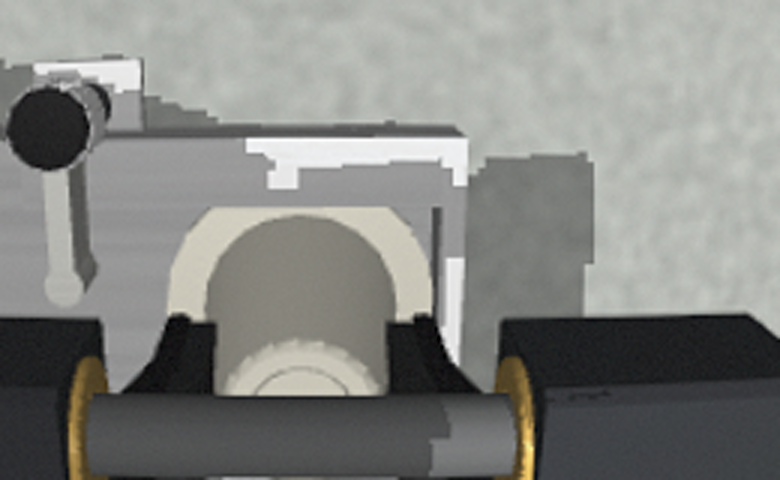

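```bash
python3 -m pendant '[[[0,0,0.1],[0,0,0],1],[[0,0,0],[0,0,0],1],[[0,0,0],[0,0,0],1]]'; python3 -m pendant '[[[0,0,0.1],[0,0,0],1],[[0,0,0],[0,0,0],1],[[0,0,0],[0,0,0],1]]'; python3 -m pendant '[[[0,0,0.05],[0,0,0],1],[[0,0,0],[0,0,0],1],[[0,0,0],[0,0,0],1]]'
```

```text
time_s: 62.13
position: [0.6244, -0.0983, 0.1115]
tcp_rot: [[-0.073, -0.002, 0.997], [-0.997, 0.0, -0.073], [-0.0, -1.0, -0.002]]
force: [-2.4, 0.1, 1.6]
opening: 0.363
time_s: 62.38
position: [0.6249, -0.0982, 0.1115]
tcp_rot: [[-0.073, -0.003, 0.997], [-0.997, 0.001, -0.073], [-0.0, -1.0, -0.003]]
force: [-5.3, 0.4, 2.3]
opening: 0.361
time_s: 62.63
position: [0.625, -0.0982, 0.1115]
tcp_rot: [[-0.073, -0.004, 0.997], [-0.997, 0.001, -0.073], [-0.001, -1.0, -0.004]]
force: [-4.9, 0.1, 2.8]
opening: 0.363
```

Against the stop. Back off tension, release, lift, look.

```bash
python3 -m pendant '[[[0,0.03,-0.15],[0,0,0],1],[[0,0,0],[0,0,0],0.45],[[0,0,0],[0,0,0],0.45],[[0,0,0],[0,0,0],0.45],[[0,0,0],[0,0,0],0.45],[[0,-2,0],[0,0,0],0.4],[[0,-3.5,0],[0,0,0],0.35],[[0,-3.5,0],[0,0,0],0.35],[[0,-1,0],[0,0,0],0.35],[[0,0,0],[0,0,0],0.35],[[0,0,0],[0,0,0],0.35],[[0,0,0],[0,0,0],0.35],[[0,0,0],[0,0,0],0.35]]'
python3 - <<'E'
from h import *
c=bot.capture("wrist")
cv2.imwrite("pics/w34.png",c["img"][:,:,::-1])
import pickle; pickle.dump(c,open("c34.pkl","wb"))
cups("top")
print(rel((.4865,.3601,.225)))
E
```

```text
time_s: 63.72
position: [0.624, -0.0981, 0.2092]
tcp_rot: [[-0.073, -0.004, 0.997], [-0.997, 0.001, -0.073], [-0.001, -1.0, -0.004]]
force: [-0.2, -0.5, -0.2]
opening: 0.65
px (np.int32(398), np.int32(160), np.int32(21), np.int32(19), np.int32(296)) R 0.03 xy [ 0.6426 -0.2661] res 0.6
px (np.int32(230), np.int32(201), np.int32(25), np.int32(22), np.int32(367)) R 0.037 xy [0.5202 0.2455] res 1.6
[-44.7   -1.46 -17.09]
```

View pics/w34.png

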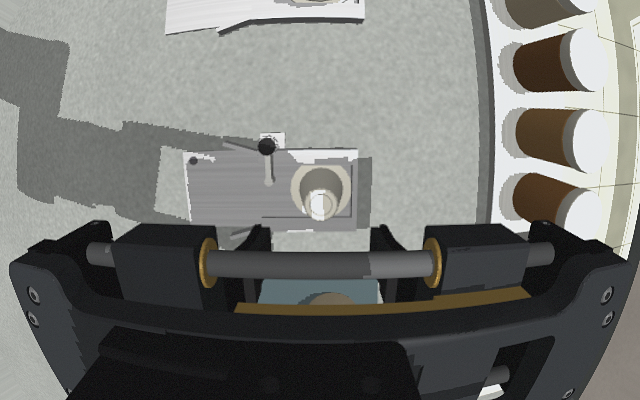

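```bash
python3 - <<'E'
from h import *
import pickle; c=pickle.load(open("c34.pkl","rb"))
print(cast(c,(320.5,205),.064,True).round(4), cast(c,[(291,187),(351,187),(321,159)],.008,True).round(4))
E
python3 -m pendant '[[[0,-2.5,0],[0,0,0],0.35],[[0,-3,0],[0,0,0],0.35],[[-3.73,0,-1.42],[0,0,0],0.35],[[-3.73,0,-1.42],[0,0,0],0.35],[[-3.73,0,-1.42],[0,0,0],0.35],[[-3.73,0,-1.42],[0,0,0],0.35],[[-3.73,0,-1.42],[0,0,0],0.35],[[-3.73,0,-1.42],[0,0,0],0.35],[[-3.73,0,-1.42],[0,0,0],0.35],[[-3.73,0,-1.42],[0,0,0],0.35],[[-3.73,0,-1.42],[0,0,0],0.35],[[-3.73,0,-1.42],[0,0,0],0.35],[[-3.73,0,-1.42],[0,0,0],0.35],[[-3.73,0,-1.42],[0,0,0],0.35],[[0,2.5,0],[0,0,0],0.35],[[0,2,0],[0,0,0],0.35],[[0,0,0],[0,0,0],0.35],[[0,0,0],[0,0,0],0.35],[[0,0,0],[0,0,0],0.35],[[0,0,0],[0,0,0],0.35]]'
python3 - <<'E'
from h import *
c=bot.capture("wrist")
cv2.imwrite("pics/w35.png",c["img"][:,:,::-1])
q=wfit(c,(.4865,.3601),.030);print(q,rel((*q[0],.106)))
E
```

```text
[[ 0.6235 -0.0981  0.064 ]] [[ 0.5947 -0.0941  0.008 ]
 [ 0.6533 -0.0983  0.008 ]
 [ 0.626  -0.0688  0.008 ]]
time_s: 65.48
position: [0.4888, 0.3602, 0.2224]
tcp_rot: [[-0.074, 0.002, 0.997], [-0.997, 0.001, -0.074], [-0.001, -1.0, 0.002]]
force: [-0.3, -0.5, -0.7]
opening: 0.647
(array([0.4859, 0.3592]), 278, np.float64(0.0009)) [ 0.14 11.66 -0.31]
```

View pics/w35.png

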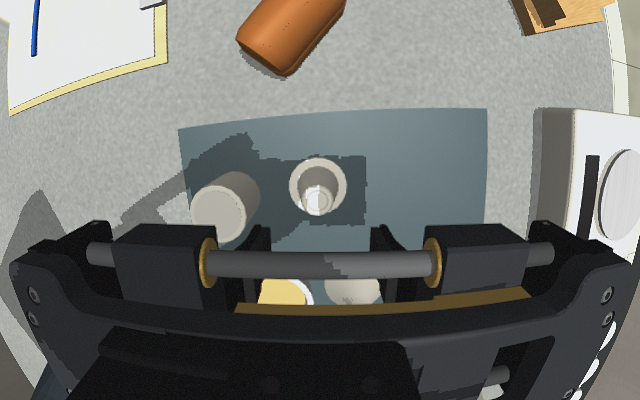

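```bash
python3 -m pendant '[[[0.03,3.5,-0.15],[0,0,0],0.35],[[0,3.5,0],[0,0,0],0.35],[[0,3,0],[0,0,0],0.35],[[0,1.5,0],[0,0,0],0.35],[[0,0,0],[0,0,0],0.35],[[0,0,0],[0,0,0],0.35],[[0,0,0],[0,0,0],0.35],[[0,0,0],[0,0,0],1],[[0,0,0],[0,0,0],1],[[0,0,0],[0,0,0],1],[[0,0,0],[0,0,0],1],[[0,0,0],[0,0,0],1],[[0,0,0],[0,0,0],1],[[0,0,0],[0,0,0],1]]'; python3 -m pendant '[[[0,-2,0],[0,0,0],1],[[0,-3.5,0],[0,0,0],1],[[0,-3.5,0],[0,0,0],1],[[0,-3.5,0],[0,0,0],1],[[0,-3.5,0],[0,0,0],1],[[0,-2,0],[0,0,0],1],[[0,0,0],[0,0,0],1],[[0,0,0],[0,0,0],1],[[0,0,0],[0,0,0],1]]'
python3 - <<'E'
from h import *
print(rel((.624,-.0983,.285)))
E
```

```text
time_s: 66.7
position: [0.4866, 0.3604, 0.1069]
tcp_rot: [[-0.073, 0.001, 0.997], [-0.997, 0.0, -0.073], [-0.0, -1.0, 0.001]]
force: [-0.9, 0.3, 4.8]
opening: 0.36
time_s: 67.45
position: [0.4852, 0.3597, 0.2849]
tcp_rot: [[-0.073, -0.003, 0.997], [-0.997, -0.001, -0.073], [0.002, -1.0, -0.003]]
force: [0.8, 0.2, -0.8]
opening: 0.36
[4.467e+01 1.000e-02 1.718e+01]
```

```bash
python3 -m pendant '[[[3.71,0,1.43],[0,0,0],1],[[3.71,0,1.43],[0,0,0],1],[[3.71,0,1.43],[0,0,0],1],[[3.71,0,1.43],[0,0,0],1],[[3.71,0,1.43],[0,0,0],1],[[3.71,0,1.43],[0,0,0],1],[[3.71,0,1.43],[0,0,0],1],[[3.71,0,1.43],[0,0,0],1],[[3.71,0,1.43],[0,0,0],1],[[3.71,0,1.43],[0,0,0],1],[[3.71,0,1.43],[0,0,0],1],[[3.71,0,1.43],[0,0,0],1],[[0,2.5,0],[0,0,0],1],[[0,3,0],[0,0,0],1],[[0,2.5,0],[0,0,0],1],[[0,0,0],[0,0,0],1],[[0,0,0],[0,0,0],1],[[0,0,0],[0,0,0],1],[[0,0,0],[0,0,0],1]]'
python3 - <<'E'
from h import *
c=bot.capture("wrist")
cv2.imwrite("pics/w36.png",c["img"][:,:,::-1])
print(rel((.624,-.0973,.145)))
E
```

```text
time_s: 69.03
position: [0.6258, -0.0963, 0.2076]
tcp_rot: [[-0.072, 0.002, 0.997], [-0.997, -0.001, -0.072], [0.001, -1.0, 0.002]]
force: [0.4, 0.9, -0.0]
opening: 0.358
[ 0.11  6.3  -0.2 ]
```

View pics/w36.png

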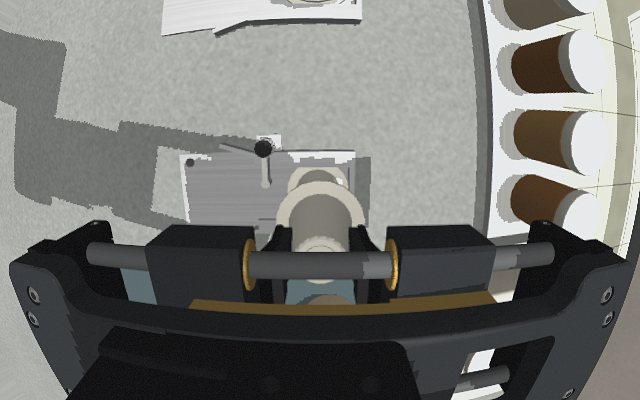

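```bash
python3 -m pendant '[[[0.05,2,-0.1],[0,0,0],1],[[0,1.5,0],[0,0,0],1],[[0,1.2,0],[0,0,0],1],[[0,0.8,0],[0,0,0],1],[[0,0.3,0],[0,0,0],1],[[0,0,0],[0,0,0],1],[[0,0,0],[0,0,0],1],[[0,0,0],[0,0,0],1]]'; python3 -m pendant '[[[0,0.3,0],[0,0,0],1],[[0,0.2,0],[0,0,0],1],[[0,0,0],[0,0,0],1],[[0,0,0],[0,0,0],1]]'
```

```text
time_s: 69.75
position: [0.6245, -0.0969, 0.1492]
tcp_rot: [[-0.073, 0.002, 0.997], [-0.997, -0.001, -0.073], [0.0, -1.0, 0.002]]
force: [0.1, -0.0, -0.0]
opening: 0.36
time_s: 70.08
position: [0.6238, -0.0967, 0.1433]
tcp_rot: [[-0.073, -0.0, 0.997], [-0.997, 0.0, -0.073], [-0.0, -1.0, -0.0]]
force: [-0.1, 0.4, 0.2]
opening: 0.364
```

```bash
python3 -m pendant '[[[0,0.2,0],[0,0,0],1],[[0,0,0],[0,0,0],1],[[0,0,0],[0,0,0],1]]'; python3 -m pendant '[[[0,0.2,0],[0,0,0],1],[[0,0,0],[0,0,0],1],[[0,0,0],[0,0,0],1]]'; python3 -m pendant '[[[0,0.12,0],[0,0,0],1],[[0,0,0],[0,0,0],1],[[0,0,0],[0,0,0],1]]'
```

```text
time_s: 70.33
position: [0.6238, -0.0967, 0.1412]
tcp_rot: [[-0.073, -0.0, 0.997], [-0.997, 0.0, -0.073], [-0.0, -1.0, -0.0]]
force: [-0.1, 0.4, 0.1]
opening: 0.363
time_s: 70.58
position: [0.6239, -0.0968, 0.1392]
tcp_rot: [[-0.073, -0.0, 0.997], [-0.997, 0.0, -0.073], [-0.0, -1.0, -0.0]]
force: [-0.8, 0.1, -1.9]
opening: 0.361
time_s: 70.83
position: [0.6239, -0.0967, 0.1381]
tcp_rot: [[-0.073, 0.0, 0.997], [-0.997, 0.0, -0.073], [-0.0, -1.0, 0.0]]
force: [0.2, 0.1, -0.1]
opening: 0.363
```

```bash
python3 -m pendant '[[[0,0.1,0],[0,0,0],1],[[0,0,0],[0,0,0],1],[[0,0,0],[0,0,0],1]]'; python3 -m pendant '[[[0,0,0],[0,0,0],0.4],[[0,0,0],[0,0,0],0.4],[[0,0,0],[0,0,0],0.4],[[0,0,0],[0,0,0],0.4],[[0,-2,0],[0,0,0],0.4],[[0,-2,0],[0,0,0],0.4],[[0,0,0],[0,0,0],1],[[0,0,0],[0,0,0],1],[[0,0,0],[0,0,0],1],[[0,0,0],[0,0,0],1],[[0,0,0],[0,0,0],1],[[0,0,0],[0,0,0],1],[[0,0,0],[0,0,0],1],[[0,0,0],[0,0,0],1],[[0,0,0],[0,0,0],1]]'
python3 - <<'E'
from h import *
c=bot.capture("wrist")
cv2.imwrite("pics/w37.png",c["img"][:,:,::-1])
print(rel((.624,-.0983,.163)))
E
```

```text
time_s: 71.08
position: [0.624, -0.0967, 0.1372]
tcp_rot: [[-0.073, 0.0, 0.997], [-0.997, -0.0, -0.073], [0.0, -1.0, 0.0]]
force: [1.1, -0.7, 0.2]
opening: 0.362
time_s: 72.33
position: [0.6239, -0.0967, 0.1769]
tcp_rot: [[-0.073, -0.0, 0.997], [-0.997, 0.0, -0.073], [-0.0, -1.0, -0.0]]
force: [-0.5, 0.5, 0.1]
opening: 0.038
[0.15 1.4  0.02]
```

View pics/w37.png

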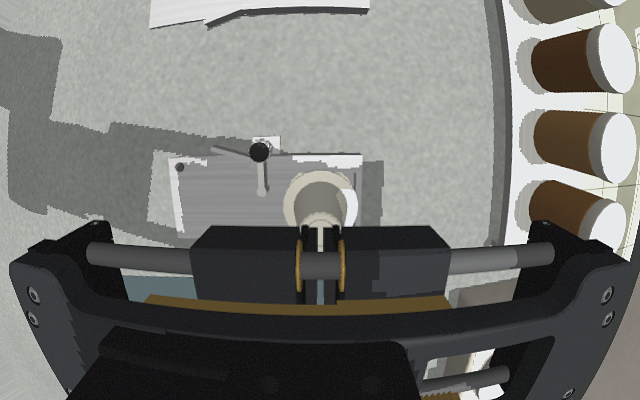

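```bash
python3 -m pendant '[[[0.12,0.6,0],[0,0,0],1],[[0,0.6,0],[0,0,0],1],[[0,0.2,0],[0,0,0],1],[[0,0,0],[0,0,0],1],[[0,0,0],[0,0,0],1]]'; python3 -m pendant '[[[0,0.1,0],[0,0,0],1],[[0,0.1,0],[0,0,0],1],[[0,0,0],[0,0,0],1],[[0,0,0],[0,0,0],1]]'; python3 -m pendant '[[[0,0.1,0],[0,0,0],1],[[0,0,0],[0,0,0],1],[[0,0,0],[0,0,0],1]]'
```

```text
time_s: 72.8
position: [0.6236, -0.0979, 0.1627]
tcp_rot: [[-0.073, -0.001, 0.997], [-0.997, 0.0, -0.073], [-0.0, -1.0, -0.001]]
force: [-0.5, -0.1, -0.3]
opening: 0.007
time_s: 73.13
position: [0.6238, -0.0979, 0.1612]
tcp_rot: [[-0.073, 0.0, 0.997], [-0.997, -0.0, -0.073], [0.0, -1.0, 0.0]]
force: [0.0, -0.3, 0.1]
opening: 0.007
time_s: 73.38
position: [0.6239, -0.0979, 0.1603]
tcp_rot: [[-0.073, 0.0, 0.997], [-0.997, -0.0, -0.073], [0.0, -1.0, 0.0]]
force: [1.4, 0.1, 0.2]
opening: 0.006
```

```bash
python3 -m pendant '[[[0,0.1,0],[0,0,0],1],[[0,0,0],[0,0,0],1],[[0,0,0],[0,0,0],1]]'; python3 -m pendant '[[[0,0.08,0],[0,0,0],1],[[0,0,0],[0,0,0],1],[[0,0,0],[0,0,0],1]]'; python3 -m pendant '[[[0,0.06,0],[0,0,0],1],[[0,0,0],[0,0,0],1],[[0,0,0],[0,0,0],1]]'
```

```text
time_s: 73.63
position: [0.6242, -0.098, 0.1598]
tcp_rot: [[-0.073, 0.001, 0.997], [-0.997, -0.0, -0.073], [0.0, -1.0, 0.001]]
force: [0.1, 0.7, 4.4]
opening: 0.011
time_s: 73.88
position: [0.6243, -0.0981, 0.1596]
tcp_rot: [[-0.073, 0.002, 0.997], [-0.997, -0.001, -0.073], [0.0, -1.0, 0.002]]
force: [-0.6, 0.9, 8.2]
opening: 0.008
time_s: 74.13
position: [0.6243, -0.0981, 0.1595]
tcp_rot: [[-0.073, 0.002, 0.997], [-0.997, -0.001, -0.073], [0.0, -1.0, 0.002]]
force: [-1.7, 0.5, 10.3]
opening: 0.006
```

```bash
python3 -m pendant '[[[0,-2,0],[0,0,0],0.9],[[0,-3.5,0],[0,0,0],0.5],[[0,-3.5,0],[0,0,0],0.5],[[0,-3.5,0],[0,0,0],0.5],[[0,0,-4],[0,0,0],0.5],[[0,0,-4],[0,0,0],0.5],[[0,0,-4],[0,0,0],0.5],[[0,0,-4],[0,0,0],0.5],[[0,0,0],[0,0,0],0.5],[[0,0,0],[0,0,0],0.5],[[0,0,0],[0,0,0],0.5],[[0,0,0],[0,0,0],0.5],[[0,0,0],[0,0,0],0.5]]'
python3 - <<'E'
from h import *
import pickle
c=bot.capture("wrist"); cv2.imwrite("pics/w38.png",c["img"][:,:,::-1])
c,_=cups("top"); cv2.imwrite("pics/t38.png",cv2.resize(c["img"][130:290,170:490,::-1],None,fx=2.5,fy=2.5,interpolation=cv2.INTER_CUBIC)); pickle.dump(c,open("c38t.pkl","wb"))
c=bot.capture("scene"); cv2.imwrite("pics/s38.png",cv2.resize(c["img"][80:320,170:490,::-1],None,fx=2.5,fy=2.5,interpolation=cv2.INTER_CUBIC)); pickle.dump(c,open("c38s.pkl","wb"))
E
```

```text
time_s: 75.22
position: [0.4659, -0.0869, 0.2829]
tcp_rot: [[-0.073, 0.002, 0.997], [-0.997, -0.001, -0.073], [0.001, -1.0, 0.002]]
force: [-0.2, -0.8, 0.0]
opening: 0.502
px (np.int32(398), np.int32(160), np.int32(21), np.int32(19), np.int32(296)) R 0.03 xy [ 0.6426 -0.2661] res 0.6
px (np.int32(231), np.int32(201), np.int32(23), np.int32(23), np.int32(377)) R 0.037 xy [0.521  0.2453] res 1.59
px (np.int32(223), np.int32(227), np.int32(26), np.int32(26), np.int32(190)) R 0.037 xy [0.4355 0.2671] res 3.01
px (np.int32(324), np.int32(230), np.int32(16), np.int32(28), np.int32(219)) R 0.037 xy [ 0.4327 -0.0122] res 7.36
px (np.int32(189), np.int32(245), np.int32(19), np.int32(18), np.int32(271)) R 0.03 xy [0.396  0.3789] res 1.97
```

View pics/w38.png

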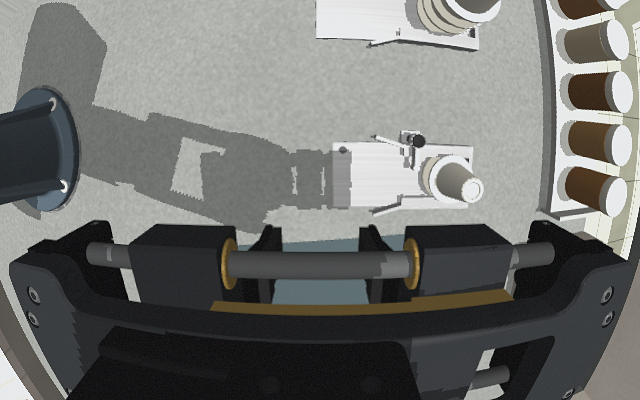

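View pics/t38.png

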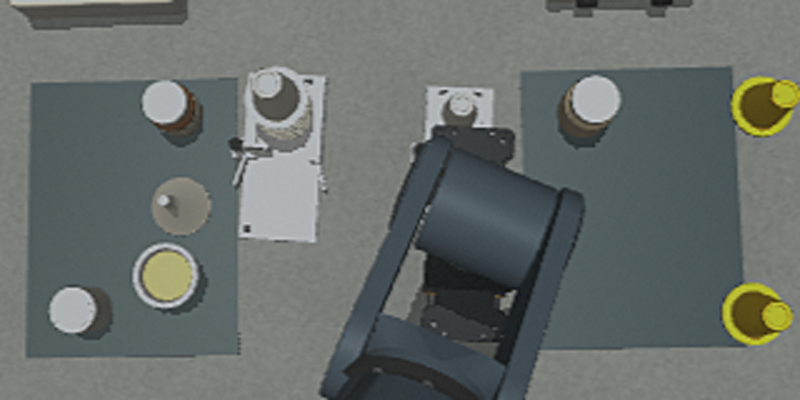

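View pics/s38.png

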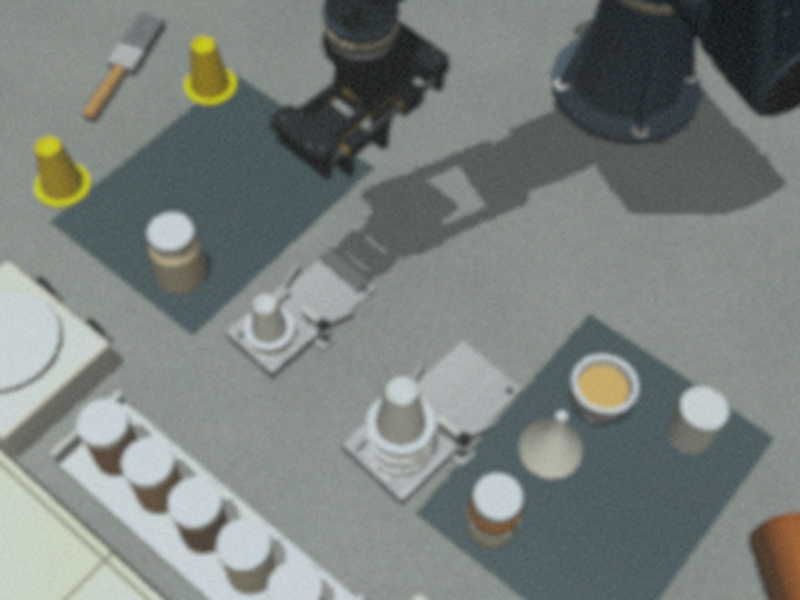

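```bash
python3 - <<'E'
from h import *
import pickle
t=pickle.load(open("c38t.pkl","rb"));s=pickle.load(open("c38s.pkl","rb"))
P=lambda c:np.array([[c["fx"],0,c["cx"]],[0,c["fy"],c["cy"]],[0,0,1]])@np.c_[np.array(c["R"]),np.array(c["t"])]
for n,a,b in [("L",(170+268/2.5,130+84/2.5),(170+403/2.5,80+390/2.5)),("S",(170+461/2.5,130+104/2.5),(170+266/2.5,80+304/2.5))]:
    X=cv2.triangulatePoints(P(t),P(s),np.array(a).reshape(2,1),np.array(b).reshape(2,1)); print(n,(X[:3]/X[3]).ravel().round(4))
E
```

```text
L [0.6362 0.1146 0.1591]
S [ 0.623  -0.0968  0.0861]
```

```bash
python3 -c "
from rig import bot
print(bot.read_state()['time_s']); print(bot.hand_in())"
```

```text
75.3667
the job is handed in; nothing more can be done
None
```

The job is handed in at 75.4 s. Four large cups are in the large dock and two small cups are in the small dock. That is every white flanged cup I could find on the bench.

- **Docking:** In each dock the first cup stands against the back stop, and the gate looked shut behind it in the wrist pictures.
- **Nesting:** I pressed each large cup home with about 5 N and the small one with about 10 N, a little more than I intended. The second and third nested large cups each stopped about 27 mm above the one before. The first large cup and the small cup came out about 2 mm short of nominal, which fits a small fingertip offset, so I took both as home.
- **Last checks:** The stacks looked straight in the last pictures. Rough two-camera measurements put the stack tops over the dock axes, within about 2–3 mm sideways. They read about 4–6 mm lower than touch and the nominal heights, and I trusted touch. The jars, tumbler, funnel, mortar, brush and yellow look-alikes looked unmoved; the loaf was not checked at the end.

**What went wrong on the way:**
- My first estimate of the large dock was about 6 mm off, because I used a picture taken while the arm was still settling.
- That made the first large cup catch twice at the dock mouth and tilt, with the wrist force reaching about 50 N; I set it upright, measured again and slid it in.
- It then stuck briefly about 8 mm short of the stop, until I eased the downward load.

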